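# Pin a bonding jig shut and bear down on it

### The arm

A 6-joint arm with a two-finger parallel gripper is mounted at the origin on the work surface. World frame = base frame: x ahead of the robot, y to its left, z up, the work surface at z = 0. Lengths are in m, angles in rad, forces in N, time in s.
With the tool pointing down it reaches from about 0.35 to 0.975 m from the base axis. Payload 4.9 kg.
Tool frame: the origin (TCP) lies midway between the tips of the shut fingers; the grasp point (between the pads) lies 19 mm behind it; x points along the fingers, y is the direction in which the jaws open and shut, and the axes are right-handed (so a half turn about x gives the same grasp; the last joint's range is limited). The gripper opens to 85 mm and grips with 20 to 120 N. Pads are 22 mm wide; open, the fingers measure 114 mm over their backs; the gripper's body (76 mm by 85 mm) begins 54 mm behind the grasp point. The pads swing forward as they close: fully open they stand 13 mm farther back than shut.
Start: joints at [-1.409, 0.053, 1.613, -0, 1.476, -0.119], TCP at [0.173, -0.601, 0.231] pointing down, gripper open.
Joint ranges: [-3.01, 3.01], [-1.01, 2.22], [0.06, 2.58], [-1.02, 4.17], [0.09, 2.62], [-3.14, 3.14]. Speed limits (rad/s): [2.57, 2.57, 3.14, 3.14, 3.14, 3.14].

### API

Orientations are given as a rotation vector (axis times angle).
In Python, from station import ctrl gives the robot as it stands.
- The arm moves only by the shell command python3 -m handwheel 'ROWS' [FORCE]. ROWS is JSON, a list of rows, each a list of 3 entries, a list of its own where there are three numbers: the finger opening in m, from 0 to 0.0854, then the shift along the tool's x, y, z in m, then the turn, a rotation vector about the tool's x, y, z in degrees. In form: [[claw, [dx, dy, dz], [ax, ay, az]], ...]. A call has 1 to 10 rows; each row shifts and turns the commanded pose from where the row before left it, along the tool's axes as they then stand; what a row does not reach is not made up. A row lasts 1/12 s, in which the tool goes at most 41.7 mm and 7.16 degrees, less where a joint would pass 70% of its speed; a pose out of reach is approached as far as the arm can. A call with a gripper value outside its range is refused whole. The fingers move at their own pace and stop on an object; FORCE is the grip in N (left out, the last holds). Time passes only in rows, so rows that do not move let the fingers close. It gives the time, the measured TCP pose, the force and the opening at its end, in the units of the state.
- ctrl.get_obs(): the state, without advancing time (a new reading comes with each control period).
- ctrl.get_image(name): name is "scene" or "top" or "wrist"; returns the picture (420x560x3 uint8, red, green, blue); there is no depth.
- ctrl.camera_params(name): a dict with "vertical_fov" (degrees; the focal length in pixels is half the picture's height over the tangent of half this angle, whatever the lens; pixels are square), "cx", "cy" (the principal point, pixels), "rvec" (rotation vector, rad) and "tvec" (3), from world to camera coordinates, as OpenCV has them; the wrist camera has in their place "T_tool_cam" (4x4, takes a point from camera to tool coordinates, whose origin is the TCP and whose axes are the tool frame's). Camera axes: x right, y down, z forward; pixel columns grow to the right and rows downward; lengths in m; the calibration is good to about 2 mm. A picture is of the moment at which its call begins: read the wrist's pose just before it. camera_params takes no time and is no camera call.
- ctrl.finish_job(): hands the job in, once; it reports no verdict.
Trained networks look in the newest picture that a camera, given by its name, has taken for a name from the list of things; names that differ only in an ending like _2 or _b are one class to them, and where a whole thing is asked for, a point or a joint stands for the part that bears it (a point fixed in the world has none). Each returns a list of dicts, best first, with "score" (0 to 1); they miss things now and then, are a little off and sometimes report something else, mostly with a low value. They report only what shows in the picture. A call takes as long as a camera call. They do not tell look-alikes from the thing itself.
- ctrl.look_for(thing, camera): "box" ([centre column, centre row, width, height] in pixels, round what is visible of it).
- ctrl.silhouettes(thing, camera): "mask" (420x560 bool, what is visible of it) and "box" ([centre column, centre row, width, height] in pixels, round what is visible of it).
- ctrl.tip_of(thing, camera): "centre" ([row, column] in pixels: a listed point, or the origin of a listed thing).
The state is a dict: "t": time; "q": joint angles; "dq": joint speeds; "effort": joint torques, N m; "tool_pos": TCP position; "tool_rot": TCP orientation; "contact_force": force on the tool from outside, world axes, zero at the start; "wrist_torque": the same for the moment, N m; "opening": finger opening in m.
Only numpy, scipy, OpenCV 4.12 (cv2) and the standard library are available. Lean on these libraries where they do the work, as an engineer would, in place of code of your own. Each camera call takes 0.05 s, during which the arm holds its last target.

### The job

In the bonding jig, slide the end stop along its track until the metal test bar sits snug between it and the fixed stop, then swing the hinged pressure plate shut on the bar and push the square-headed lock pin fully home through the hole in the plate's front flange. Finish while holding: keep pressing the plate's knob down firmly so that the plate squeezes the bar, and do not let go. Leave the other things on the bench where they are.

Things in the scene. Friction and masses are not known exactly. Their poses are not given: they have to be found in the camera images.
- jig: Aluminium bonding jig, fixed to the bench, base 126 x 310 x 14 mm. Origin: on the bench under the middle of the seated bar. x: from the front (pin hole) to the hinge at the back; y: along the bar from fixed stop to sliding stop; z up. Fixed stop: face at y = -75 mm, 54 mm high. The bar lies on a bed 39 mm above the bench between low fences (1.5 mm play a side).
- stop (a joint): Sliding end stop on the bed, m. 0: its face is at jig y = +150 mm; grows as it slides in -y towards the bar; 0.075 when the bar is snug against the fixed stop (the bar then blocks it). Drags with about 2 N and stays where left.
- stop_grip (a point): Middle of the upright steel grip tab on the sliding stop: 26 mm along jig x, 12 mm along jig y, from 57 to 89 mm above the bench (this point at 75 mm). It stands 34 mm behind the stop's face; the stop's body under it is 40 mm wide in x, top 58.5 mm.
- bar_mid (a point): Centre of the loose test bar lying in the jig: two bright metal strips with a dark film between, 25 (x) x 150 (y) x 9 (z) mm, 90 g. It starts 8 to 25 mm away from the fixed stop, the sliding stop further away still.
- plate (a joint): Hinged pressure plate, rad. 0: shut, lying flat on the bar; about 1.4 to 1.75: standing open at the back (end at 1.8). The stiff hinge (0.06 N m) holds it upright; released below about 1.2 rad it sinks shut by its own weight (360 g).
- plate_hinge (a point): Point on the plate's hinge axis (which runs along jig y), 50 mm behind the jig's origin and 50 mm above the bench.
- plate_knob (a point): Centre of the steel ball knob (26 mm, on a 10 mm stem) on the plate's outer face: 70 mm in front of and 38 mm above the hinge axis when shut (88 mm above the bench, plate top at 60 mm); it turns with the plate and points to the back when open. Plate: 100 mm wide along y, reaches 110 mm from the hinge. Its own weight is not enough: it takes about 10 N down on top of the knob.
- lock_hole (a point): Mouth of the level pin bore (11.2 mm across, 32 mm deep, along jig +x) in the lock block, 50 mm in front of the jig's origin, 30 mm above the bench. With the plate shut its front flange (8 mm thick, 13 mm hole) hangs in front with its hole over the bore; its outer face is 60 mm in front of the jig's origin. Axes as the jig's.
- pin_head (a point): Centre of the loose steel lock pin's square head, 44 mm long (along its x) x 18 x 18 mm, lying on the bench with this point 9 mm up. x points along the shaft to its nose. Shaft: 10 mm diameter, 38 mm long, starting 22 mm ahead of this point, last 5 mm tapered to 5 mm. 120 g.
- pin_tip (a point): The end of the pin's nose, 60 mm ahead of the middle of the head. With the pin home the head is against the flange and the tip is 22 mm in front of the jig's origin.
- spare_bar: Bystander: a spare test bar of the same kind, lying flat on the bench; origin under its middle.
- spatula: Bystander: spatula, 200 mm, lying flat.
- weight: Bystander: small steel knobbed weight, 38 mm wide, 47 mm tall.
- jar: Bystander: amber jar with black lid, 52 mm wide, 75 mm tall.
- steel_cup: Bystander: steel measuring cup with handle, 90 mm wide, 100 mm tall.
- glass_beaker: Bystander: glass beaker, 72 mm wide, 90 mm tall.
- spanner: Bystander: spanner, 170 mm, lying flat.
Things that resemble listed ones, but are neither listed nor needed, are in the scene too. What is shaped like the part that bears bar_mid but blue or orange is not meant.

How it is judged:
On the way, in this order (a step that is already met when the one before it is completed fails the run):
1. the sliding stop holds the bar snug against the fixed stop (3 mm) (y of bar_mid in the frame of jig between -0.003 and 0.003 m and value of joint stop above 0.071 m), for 0.2 s.
2. the pressure plate is shut on the bar (value of joint plate between -0.03 and 0.03 rad), for 0.2 s.
3. the lock pin is home through the flange and the lock block (x of pin_tip in the frame of jig between -0.028 and -0.015 m and y of pin_tip in the frame of jig between -0.004 and 0.004 m and z of pin_tip in the frame of jig between 0.026 and 0.034 m and angle between the x axis of pin_head and the x axis of jig, either way round below 0.2 rad), for 0.2 s.
At the end, for the whole second after the job is handed in: Bar within 3 mm of its place against the fixed stop, sliding stop within 4 mm of it, plate shut (0.03 rad), pin through flange and block within 6 mm of fully home and not held, and the fingers on the plate so that it squeezes the bar with over 12 N (all of step 1 and all of step 2 and all of step 3 and contact force between plate and bar above 12 N and contact force between the fingers and plate above 3 N and contact force between the fingers and pin below 0.1 N); the arm keeps its last pose, push and grip.
It fails at once if another thing on the bench is shifted by more than 30 mm (distance of any of spare_bar, spatula, weight, jar, steel_cup, glass_beaker, spanner from where it was at the start of the episode above 0.03 m).
It also fails if it takes over 72 s, if anything falls off the work surface, if the arm or the gripper's body presses on something with over 40 N, if the wrist force passes 120 N, or if a joint passes its speed limit or range.

## Working session

There is one attempt and no reset: what is moved stays moved. The work goes in short steps, Python scripts to look and compute and a shell command to move; the robot and the scene stay as the last step left them, time stands still between calls to the robot, and variables do not carry over. Pictures are saved under pics/ and viewed, and the job is handed in when it is done.

```bash
ls; mkdir -p pics; python3 - <<'E'
from station import ctrl
import cv2
o=ctrl.get_obs()
for k in o: print(k,o[k])
for c in ["scene","top","wrist"]:
    im=ctrl.get_image(c); cv2.imwrite(f"pics/{c}0.png",im[:,:,::-1]); print(c,ctrl.camera_params(c))
E
```

```text
pics
t 0.0
q [-1.40902863e+00  5.33481167e-02  1.61426335e+00 -7.68624563e-06
  1.47598828e+00 -1.19011118e-01]
dq [ 0.00214348  0.00173055 -0.00035145  0.00090994  0.0004069   0.00040327]
effort [ 7.81896506e-04 -3.93678296e+01 -3.70175064e+01 -3.86977251e-05
  6.99349330e-03  3.57661687e-07]
tool_pos [ 0.17308326 -0.59992423  0.23008674]
tool_rot [ 2.07177178  0.29488828 -2.07187756]
contact_force [0.23071915 0.60675379 0.47972671]
wrist_torque [-0.04871065 -0.00564661 -0.03235763]
opening 0.08539710524432217
scene {'vertical_fov': 49.2001232087237, 'cx': 282.7178687129862, 'cy': 215.4381379765739, 'rvec': array([ 2.46818286,  0.95982368, -0.2704411 ]), 'tvec': array([-0.33427336, -0.27284176,  1.74734535])}
top {'vertical_fov': 57.019888604124844, 'cx': 278.4358609133413, 'cy': 207.6168779595477, 'rvec': array([ 2.15928362, -2.19429755,  0.10414141]), 'tvec': array([-0.04318037,  0.45701835,  1.05917374])}
wrist {'vertical_fov': 71.14147380103124, 'cx': 284.4521320830065, 'cy': 212.81409391365793, 'T_tool_cam': array([[ 6.42972519e-05, -2.88916612e-01,  9.57354264e-01,
        -1.42961345e-01],
       [ 9.99999744e-01,  7.01261730e-04,  1.44469955e-04,
         4.61348226e-04],
       [-7.13095678e-04,  9.57354010e-01,  2.88916583e-01,
        -7.38317759e-02],
       [ 0.00000000e+00,  0.00000000e+00,  0.00000000e+00,
         1.00000000e+00]])}
```

View pics/scene0.png

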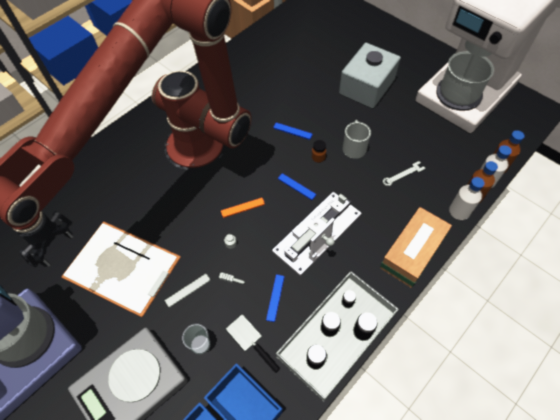

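View pics/top0.png

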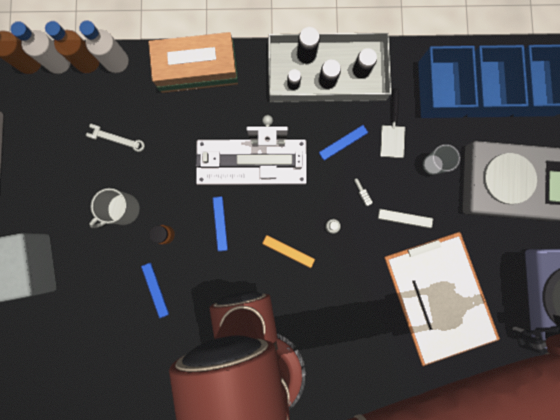

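View pics/wrist0.png

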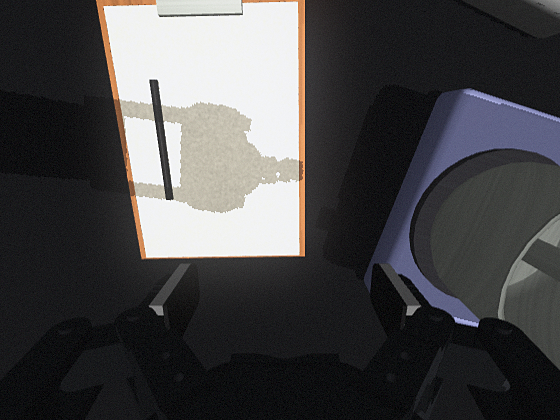

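The top view shows the jig at about (251,162), with the white look-alike bar (405,218), the pin candidate (363,192) and blue and orange strips nearby. Next I'll locate the points with the networks.

```bash
cat > h.py <<'E'
import numpy as np, cv2
from scipy.spatial.transform import Rotation as R
from station import ctrl
def cam(name,obs=None):
    p=ctrl.camera_params(name); f=210/np.tan(np.radians(p['vertical_fov'])/2)
    K=np.array([[f,0,p['cx']],[0,f,p['cy']],[0,0,1]])
    if name=='wrist':
        o=obs or ctrl.get_obs(); T=np.eye(4); T[:3,:3]=R.from_rotvec(o['tool_rot']).as_matrix(); T[:3,3]=o['tool_pos']
        W=np.linalg.inv(T@p['T_tool_cam'])
        return K,W[:3,:3],W[:3,3]
    return K,cv2.Rodrigues(p['rvec'])[0],np.array(p['tvec'])
def proj(c,P):
    K,Rm,t=c; q=(np.atleast_2d(P)@Rm.T+t)@K.T; return q[:,:2]/q[:,2:]
def atz(c,uv,z):
    K,Rm,t=c; d=Rm.T@np.linalg.solve(K,[uv[0],uv[1],1]); o=-Rm.T@t
    return o+d*(z-o[2])/d[2]
def tri(c1,u1,c2,u2):
    P=cv2.triangulatePoints(c1[0]@np.c_[c1[1],c1[2]],c2[0]@np.c_[c2[1],c2[2]],np.array(u1,float).reshape(2,1),np.array(u2,float).reshape(2,1)); return (P[:3]/P[3]).ravel()
def crop(im,x0,y0,x1,y1,s,fn):
    cv2.imwrite(fn,cv2.resize(im[y0:y1,x0:x1,::-1],None,fx=s,fy=s,interpolation=cv2.INTER_CUBIC))
E
python3 - <<'E'
from h import *
cs,ct=cam('scene'),cam('top')
Z=dict(jig=0,stop_grip=.075,bar_mid=.0435,plate_hinge=.05,plate_knob=.12,lock_hole=.03,pin_head=.009,pin_tip=.009)
for n,z in Z.items():
    for c,cc in (('top',ct),('scene',cs)):
        r=ctrl.tip_of(n,c)
        for d in r[:3]:
            v,u=d['centre']; print(n,c,round(d['score'],2),(round(u,1),round(v,1)),atz(cc,(u,v),z).round(4)[:2])
im=ctrl.get_image('top'); crop(im,190,110,440,240,3.2,'pics/tc.png')
im=ctrl.get_image('scene'); crop(im,210,180,370,320,4.2,'pics/sc.png')
print(ctrl.get_obs()['t'])
E
```

```text
jig top 0.89 (270.1, 163.3) [ 0.5866 -0.0287]
jig scene 0.85 (305.9, 241.6) [ 0.5862 -0.0281]
stop_grip top 0.84 (206.1, 158.4) [0.587  0.1416]
stop_grip scene 0.53 (339.2, 200.4) [0.5901 0.1317]
bar_mid top 0.88 (266.4, 155.3) [ 0.6002 -0.0194]
bar_mid top 0.7 (218.4, 224.2) [0.4115 0.1138]
bar_mid top 0.7 (341.9, 145.0) [ 0.626  -0.2295]
bar_mid scene 0.84 (238.9, 208.8) [ 0.3505 -0.1049]
bar_mid scene 0.77 (288.8, 134.0) [0.2572 0.2484]
bar_mid scene 0.68 (276.7, 295.5) [ 0.6546 -0.2431]
plate_hinge top 0.88 (269.4, 144.3) [ 0.6294 -0.0283]
plate_hinge scene 0.69 (316.2, 242.3) [ 0.6276 -0.0276]
plate_knob top 0.64 (265.4, 118.4) [ 0.6798 -0.02  ]
plate_knob scene 0.6 (328.6, 242.8) [ 0.6766 -0.0323]
lock_hole top 0.97 (266.4, 179.9) [ 0.5336 -0.0182]
lock_hole top 0.71 (113.0, 143.6) [0.6433 0.4111]
lock_hole scene 0.66 (293.9, 230.4) [ 0.5386 -0.0357]
pin_head top 0.73 (364.4, 195.8) [ 0.4871 -0.2948]
pin_head scene 0.64 (225.9, 282.0) [ 0.4956 -0.3106]
pin_tip top 0.67 (353.0, 176.6) [ 0.5427 -0.2643]
pin_tip top 0.62 (121.5, 207.8) [0.4639 0.392 ]
pin_tip scene 0.52 (244.1, 282.1) [ 0.5386 -0.2718]
1.05
```

View pics/tc.png

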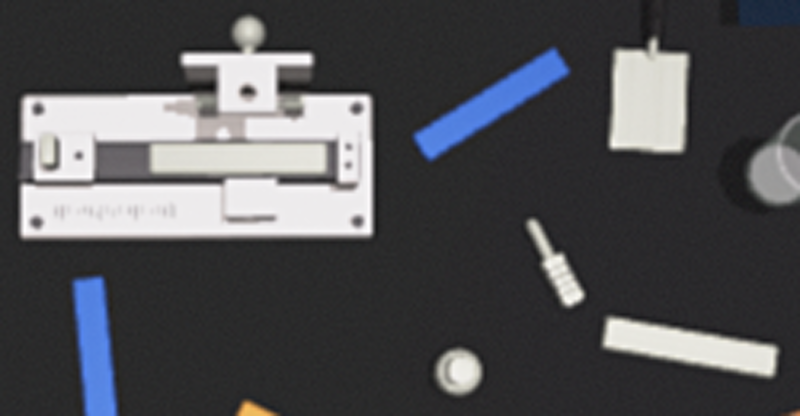

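View pics/sc.png

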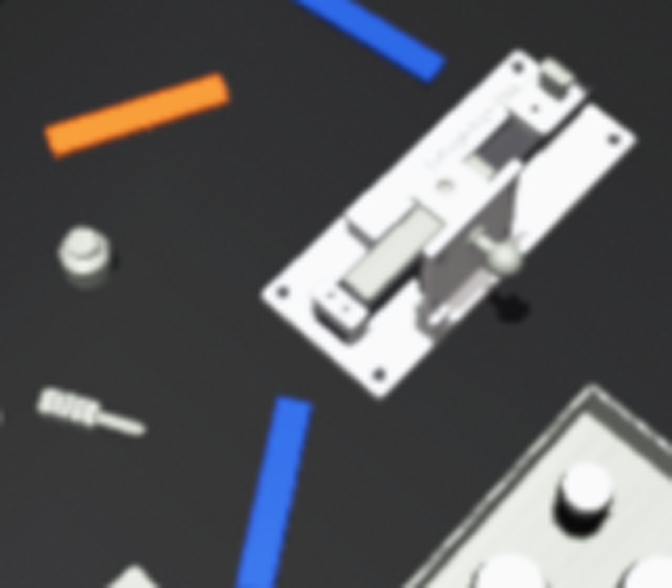

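Pin candidates: the knurled pin (ribbed head and shaft) at top (363,192), and a false hit on the spanner at (121,208). Only the first has a head and shaft. bar_mid is the bright bar inside the jig at top (266,155); the blue strips, the orange strip and the loose white bar are not it. Next are the tool axes and a first jig pose.

```bash
python3 - <<'E'
from h import *
o=ctrl.get_obs(); M=R.from_rotvec(o['tool_rot']).as_matrix(); print(M.round(3)); print(o['tool_pos'])
ct=cam('top')
s=3.2
for n,u,v in (('TL',20,95),('TR',373,95),('BR',373,238),('BL',20,238)):
    print(n,atz(ct,(190+u/s,110+v/s),.014).round(4))
for n,u,v in (('head back',573,300),('head front',550,258),('tip',531,221)):
    print(n,atz(ct,(190+u/s,110+v/s),.009).round(4))
print('tray edge',atz(ct,(270,100),.03))
for n,u,v,z in (('fixedstop L',337,155,.054),('stop face',95,155,.0585),('tab',48,152,.089)): print(n,atz(ct,(190+u/s,110+v/s),z).round(4))
E
```

```text
[[-0.     0.277 -0.961]
 [ 0.    -0.961 -0.277]
 [-1.    -0.     0.   ]]
[ 0.17320111 -0.60051262  0.23129974]
TL [0.6554 0.1809 0.014 ]
TR [ 0.6506 -0.1341  0.014 ]
BR [ 0.5216 -0.1312  0.014 ]
BL [0.5265 0.1805 0.014 ]
head back [ 0.4643 -0.3072  0.009 ]
head front [ 0.502  -0.2882  0.009 ]
tip [ 0.5354 -0.2725  0.009 ]
tray edge [ 0.76293572 -0.03149618  0.03      ]
fixedstop L [ 0.5878 -0.0988  0.054 ]
stop face [0.59   0.1076 0.0585]
tab [0.5863 0.142  0.089 ]
```

```bash
python3 -m handwheel '[[0.05,[-0.027,0,0],[5.667,0,0]],[0.05,[-0.027,0,0],[5.667,0,0]],[0.05,[-0.027,0,0],[5.667,0,0]],[0.05,[0,-0.0325,-0.0238],[0,0,0]],[0.05,[0,-0.0325,-0.0238],[0,0,0]],[0.05,[0,-0.0325,-0.0238],[0,0,0]],[0.05,[0,-0.0325,-0.0238],[0,0,0]],[0.05,[0,-0.0325,-0.0238],[0,0,0]],[0.05,[0,-0.0325,-0.0238],[0,0,0]],[0.05,[0,-0.0325,-0.0238],[0,0,0]]]' 40
python3 -m handwheel '[[0.05,[0,-0.0325,-0.0238],[0,0,0]],[0.05,[0,-0.0325,-0.0238],[0,0,0]],[0.05,[0,-0.0325,-0.0238],[0,0,0]],[0.05,[0,-0.0325,-0.0238],[0,0,0]],[0.05,[0,-0.0325,-0.0238],[0,0,0]],[0.05,[0,-0.0325,-0.0238],[0,0,0]],[0.05,[0,-0.0325,-0.0238],[0,0,0]],[0.05,[0,-0.0325,-0.0238],[0,0,0]],[0.05,[0,-0.0325,-0.0238],[0,0,0]],[0.05,[0,0,0],[0,0,0]]]'
python3 - <<'E'
from h import *
o=ctrl.get_obs(); print(R.from_rotvec(o['tool_rot']).as_matrix().round(4)); c=cam('wrist',o)
im=ctrl.get_image('wrist'); cv2.imwrite('pics/w1.png',im[:,:,::-1])
Z=dict(stop_grip=.075,bar_mid=.0435,plate_hinge=.05,lock_hole=.03,pin_head=.009,pin_tip=.009,jig=0)
for n,z in Z.items():
    for d in ctrl.tip_of(n,'wrist')[:3]:
        v,u=d['centre']; print(n,round(d['score'],2),(round(u,1),round(v,1)),atz(c,(u,v),z).round(4)[:2])
E
```

```text
t: 1.88
tool_pos: [0.3442, -0.374, 0.3125]
tool_rot: [-2.214, 0.019, 2.213]
contact_force: [0.6, -0.5, -0.3]
opening: 0.0501
t: 2.72
tool_pos: [0.5647, -0.0813, 0.3119]
tool_rot: [-2.216, 0.007, 2.215]
contact_force: [0.4, 0.1, -1.4]
opening: 0.0503
[[ 9.0e-04 -9.1e-03 -1.0e+00]
 [ 2.7e-03 -1.0e+00  9.1e-03]
 [-1.0e+00 -2.7e-03 -9.0e-04]]
stop_grip 0.81 (110.8, 162.4) [0.5937 0.1422]
bar_mid 0.94 (235.0, 160.2) [ 0.5916 -0.0125]
bar_mid 0.87 (283.1, 303.8) [ 0.3615 -0.0771]
bar_mid 0.76 (395.2, 118.9) [ 0.6444 -0.2293]
plate_hinge 0.94 (240.4, 122.1) [ 0.642  -0.0236]
lock_hole 0.95 (247.9, 194.8) [ 0.5391 -0.0265]
pin_head 0.94 (420.9, 223.2) [ 0.4854 -0.2986]
pin_tip 0.57 (404.6, 193.4) [ 0.5345 -0.2672]
pin_tip 0.38 (247.7, 157.9) [ 0.5909 -0.0259]
jig 0.76 (246.9, 153.5) [ 0.5966 -0.0238]
```

View pics/w1.png

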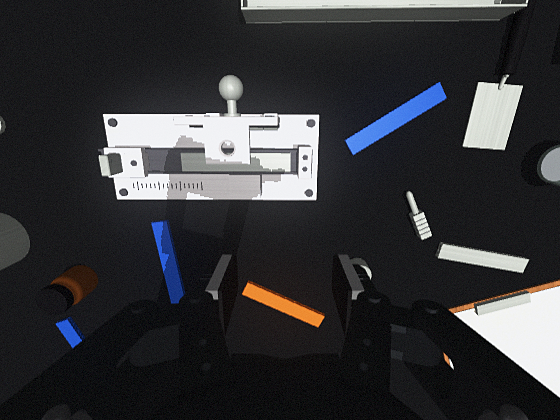

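The wrist view shows the jig at (105–320, 114–200), the knob at (231,88), the tab at (110,162), the bar at about (235,160) and the pin at (418,215) with its shaft pointing up-left. The white bar at (483,257) is the spare one. Next I'll fit the jig pose.

```bash
python3 - <<'E'
from h import *
im=cv2.imread('pics/w1.png')
crop(im[:,:,::-1],90,65,340,215,3.2,'pics/w1c.png'); crop(im[:,:,::-1],395,180,445,250,8,'pics/w1p.png')
c=cam('wrist')
P={n:atz(c,uv,.014)[:2] for n,uv in dict(TL=(104,114),TR=(320.5,114),BR=(318.5,200.5),BL=(118,200.5)).items()}
for n in P: print(n,P[n].round(4))
for a,b in (('TL','TR'),('BL','BR'),('TL','BL'),('TR','BR')): print(a,b,np.linalg.norm(P[a]-P[b]).round(4), (P[a]-P[b]).round(4))
E
```

```text
TL [0.6541 0.1676]
TR [ 0.6488 -0.1411]
BR [ 0.5216 -0.1403]
BL [0.527  0.1706]
TL TR 0.3087 [0.0053 0.3086]
BL BR 0.3109 [0.0053 0.3109]
TL BL 0.1272 [ 0.1272 -0.003 ]
TR BR 0.1272 [ 0.1272 -0.0008]
```

View pics/w1c.png

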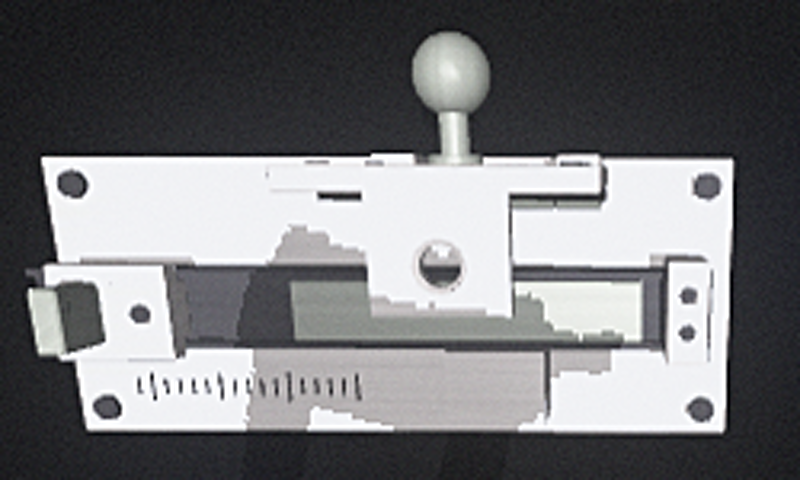

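View pics/w1p.png

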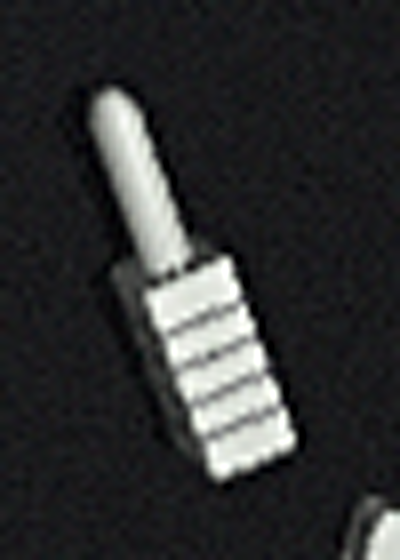

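```bash
python3 - <<'E'
from h import *
o=ctrl.get_obs();print(o['tool_pos'].round(4),np.abs(o['dq']).max())
im=ctrl.get_image('top'); crop(im,190,110,315,200,6.4,'pics/t2.png')
im2=ctrl.get_image('scene'); crop(im2,265,180,370,280,6,'pics/s2.png')
im3=ctrl.get_image('wrist'); cv2.imwrite('pics/w2.png',im3[:,:,::-1])
a=cv2.imread('pics/w1.png'); print(np.abs(a.astype(int)-im3[:,:,::-1]).mean())
E
```

```text
[ 0.5618 -0.0878  0.3125] 0.0033595543221906737
11.958799603174603
```

View pics/t2.png

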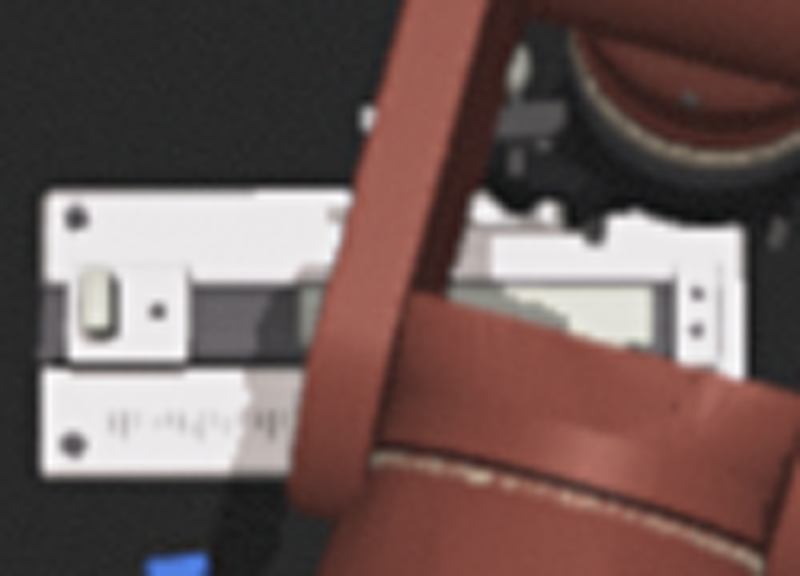

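View pics/s2.png

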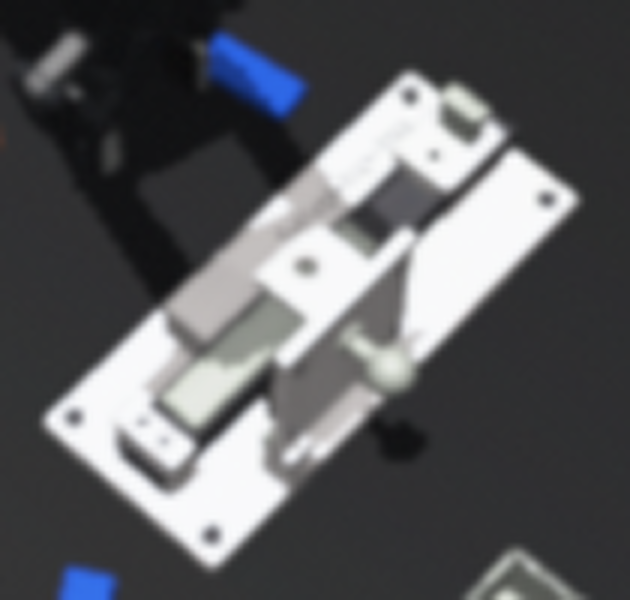

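```bash
python3 - <<'E'
from h import *
from scipy.optimize import least_squares
o=ctrl.get_obs();print(o['tool_pos'].round(4),np.abs(o['dq']).max())
cw=cam('wrist',o); im=ctrl.get_image('wrist'); cv2.imwrite('pics/w3.png',im[:,:,::-1]); crop(im,80,65,340,225,3,'pics/w3c.png')
ct,cs=cam('top'),cam('scene')
top=np.array([[190+40/6.4,110+190/6.4],[190+746/6.4,110+190/6.4],[np.nan]*2,[190+40/6.4,110+478/6.4]])
sc=np.array([[265+580/6,180+200/6],[265+212/6,180+570/6],[265+45/6,180+420/6],[265+410/6,180+70/6]])
for n,c,p in (('top',ct,top),('scene',cs,sc)):
    print(n); 
    for q in p: print(atz(c,q,.014)[:2].round(4))
for n,z in dict(stop_grip=.075,bar_mid=.0435,plate_hinge=.05,lock_hole=.03,pin_head=.009,pin_tip=.009,jig=0).items():
    for d in ctrl.tip_of(n,'wrist')[:1]:
        v,u=d['centre']; print(n,round(d['score'],2),(round(u,1),round(v,1)),atz(cw,(u,v),z).round(4)[:2])
E
```

```text
[ 0.562  -0.0874  0.3125] 0.005667871147114577
top
[0.6554 0.1809]
[ 0.6506 -0.1341]
[nan nan]
[0.5256 0.1805]
scene
[0.6603 0.1762]
[ 0.6556 -0.135 ]
[ 0.5298 -0.1307]
[0.5324 0.179 ]
stop_grip 0.62 (105.0, 160.5) [0.5951 0.1422]
bar_mid 0.86 (283.0, 304.2) [ 0.3574 -0.082 ]
plate_hinge 0.85 (234.3, 122.6) [ 0.6391 -0.0228]
lock_hole 0.78 (244.2, 192.6) [ 0.5399 -0.0277]
pin_head 0.79 (416.2, 218.0) [ 0.4892 -0.2969]
pin_tip 0.96 (402.8, 190.7) [ 0.5341 -0.2711]
jig 0.78 (243.1, 154.1) [ 0.5933 -0.0251]
```

View pics/w3c.png

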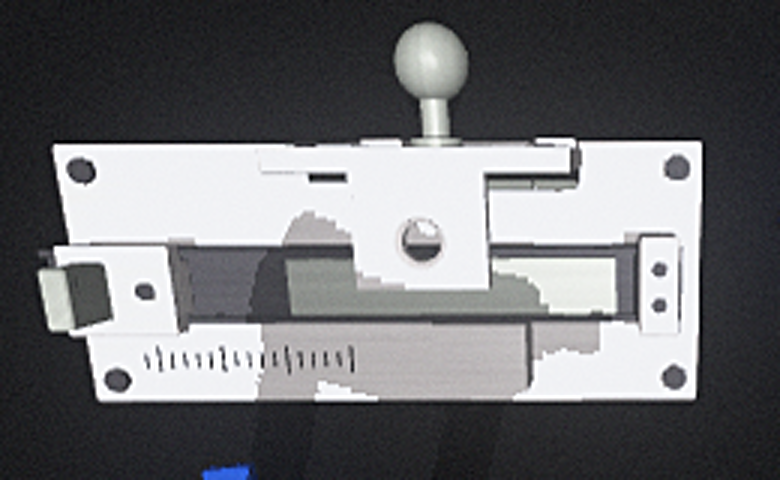

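```bash
python3 - <<'E'
from h import *
cw=cam('wrist')
for q in ((53,144),(702,141),(695,400),(100,402)): print(atz(cw,(80+q[0]/3,65+q[1]/3),.014)[:2].round(4))
for n,q,z in (('fixed top face',(640,285),.054),('stopface top',(178,285),.0585),('tab top back',(52,270),.089)): print(n,atz(cw,(80+q[0]/3,65+q[1]/3),z)[:2].round(4))
E
```

```text
[0.6554 0.1776]
[ 0.6521 -0.1303]
[ 0.5258 -0.1285]
[0.5293 0.1784]
fixed top face [ 0.5896 -0.0994]
stopface top [0.5932 0.1069]
tab top back [0.6034 0.1426]
```

```bash
python3 -m handwheel '[[0.05,[0,-0.038,-0.005],[0,0,0]],[0.05,[0,-0.038,-0.005],[0,0,0]],[0.05,[0,-0.038,-0.005],[0,0,0]],[0.05,[0,-0.038,-0.005],[0,0,0]],[0.05,[0,-0.038,-0.005],[0,0,0]],[0.05,[0.03,-0.038,-0.003],[0,0,0]],[0.05,[0.035,0,0],[0,0,0]],[0.05,[0.035,0,0],[0,0,0]],[0.05,[0,0,0],[0,0,0]],[0.05,[0,0,0],[0,0,0]]]'
python3 - <<'E'
from h import *
o=ctrl.get_obs();print(o['tool_pos'].round(4),np.abs(o['dq']).max(),R.from_rotvec(o['tool_rot']).as_matrix().round(3)[:2].tolist())
cw=cam('wrist',o); im=ctrl.get_image('wrist'); cv2.imwrite('pics/w4.png',im[:,:,::-1])
print(proj(cw,[[.592,.1415,.089],[.592,.1415,.058]]))
E
```

```text
t: 4.5
tool_pos: [0.5919, 0.1355, 0.2141]
tool_rot: [-2.208, 0.018, 2.22]
contact_force: [0.4, -0.2, 0.7]
opening: 0.0499
[0.5919 0.1355 0.2141] 0.08308914570547984 [[-0.005, -0.016, -1.0], [-0.001, -1.0, 0.016]]
[[277.61602526 205.02435458]
 [278.26324329 197.06538571]]
```

View pics/w4.png

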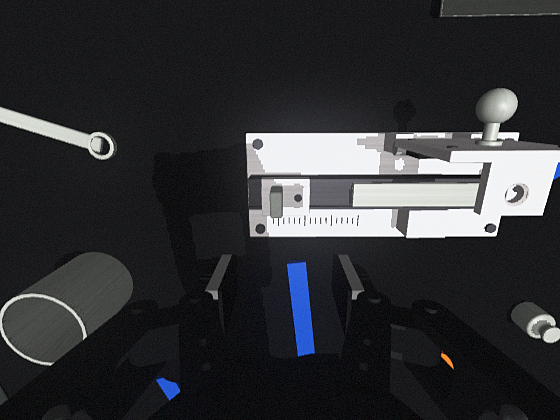

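The tab is at (276,202), matching my projection to within a few px, and the cup on the left is well clear. Descending.

```bash
python3 -m handwheel '[[0.05,[0.03,-0.002,0],[0,0,0]],[0.05,[0.03,-0.002,0],[0,0,0]],[0.05,[0.03,-0.001,0],[0,0,0]],[0.05,[0.03,0,0],[0,0,0]],[0.05,[0.029,0,0],[0,0,0]],[0.05,[0,0,0],[0,0,0]],[0.05,[0,0,0],[0,0,0]]]'
python3 - <<'E'
from h import *
o=ctrl.get_obs();print(o['tool_pos'].round(4),o['contact_force'].round(1))
im=ctrl.get_image('wrist'); cv2.imwrite('pics/w5.png',im[:,:,::-1])
E
```

```text
t: 5.13
tool_pos: [0.5943, 0.1402, 0.069]
tool_rot: [-2.214, 0.018, 2.212]
contact_force: [0.5, -0.1, 0.8]
opening: 0.0498
[0.5943 0.1402 0.069 ] [ 0.5 -0.1  0.8]
```

View pics/w5.png

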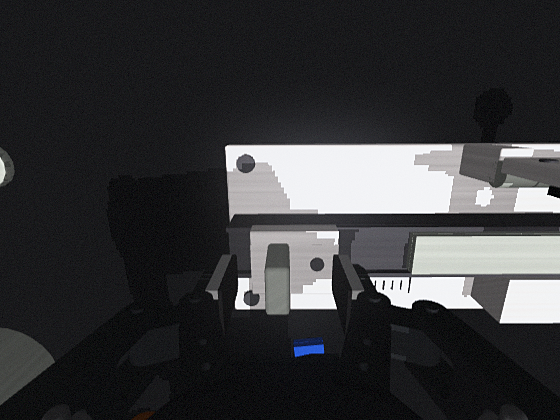

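The tab (278,280) stands between the pads. Closing.

```bash
python3 -m handwheel '[[0.0,[0,0,0],[0,0,0]],[0.0,[0,0,0],[0,0,0]],[0.0,[0,0,0],[0,0,0]],[0.0,[0,0,0],[0,0,0]],[0.0,[0,0,0],[0,0,0]],[0.0,[0,0,0],[0,0,0]]]' 40
python3 -m handwheel '[[0.0,[0,0.012,0],[0,0,0]],[0.0,[0,0.012,0],[0,0,0]],[0.0,[0,0.012,0],[0,0,0]],[0.0,[0,0.008,0],[0,0,0]],[0.0,[0,0.002,0],[0,0,0]],[0.0,[0,0,0],[0,0,0]],[0.0,[0,0,0],[0,0,0]]]'
python3 - <<'E'
from h import *
o=ctrl.get_obs();print(o['tool_pos'].round(4),o['contact_force'].round(1))
im=ctrl.get_image('wrist'); cv2.imwrite('pics/w6.png',im[:,:,::-1])
E
```

```text
t: 5.68
tool_pos: [0.5953, 0.1409, 0.0705]
tool_rot: [-2.218, 0.016, 2.208]
contact_force: [0.1, 0.8, 7.9]
opening: 0.011
t: 6.27
tool_pos: [0.5947, 0.0941, 0.0704]
tool_rot: [-2.219, 0.018, 2.209]
contact_force: [-1.0, -1.2, 6.8]
opening: 0.011
[0.5947 0.0941 0.0704] [-1.  -1.2  6.8]
```

View pics/w6.png

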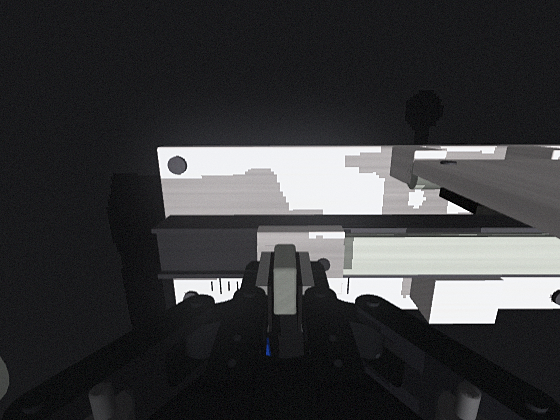

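The stop has nearly reached the bar (345,250). Continuing in small steps while watching the force.

```bash
python3 -m handwheel '[[0.0,[-0.002,0.003,0],[0,0,0]],[0.0,[0,0.003,0],[0,0,0]],[0.0,[0,0.002,0],[0,0,0]],[0.0,[0,0.0,0],[0,0,0]],[0.0,[0,0.0,0],[0,0,0]]]'
python3 -m handwheel '[[0.0,[0,0.001,0],[0,0,0]],[0.0,[0,0.001,0],[0,0,0]],[0.0,[0,0.001,0],[0,0,0]],[0.0,[0,0.0,0],[0,0,0]],[0.0,[0,0.0,0],[0,0,0]]]'
```

```text
t: 6.73
tool_pos: [0.5945, 0.0867, 0.0705]
tool_rot: [-2.219, 0.017, 2.207]
contact_force: [4.7, 1.4, -0.8]
opening: 0.0112
t: 7.15
tool_pos: [0.5945, 0.0848, 0.0705]
tool_rot: [-2.218, 0.014, 2.206]
contact_force: [5.7, 4.5, -2.3]
opening: 0.0109
```

```bash
python3 -m handwheel '[[0.0,[0,0.002,0],[0,0,0]],[0.0,[0,0.002,0],[0,0,0]],[0.0,[0,0.0,0],[0,0,0]],[0.0,[0,0.0,0],[0,0,0]]]'
python3 - <<'E'
from h import *
o=ctrl.get_obs();print(o['tool_pos'].round(4),o['contact_force'].round(1))
im=ctrl.get_image('wrist'); cv2.imwrite('pics/w7.png',im[:,:,::-1])
E
```

```text
t: 7.48
tool_pos: [0.5944, 0.0847, 0.0705]
tool_rot: [-2.215, 0.006, 2.201]
contact_force: [6.9, 18.4, -3.2]
opening: 0.0112
[0.5944 0.0847 0.0705] [ 6.9 18.4 -3.2]
```

View pics/w7.png

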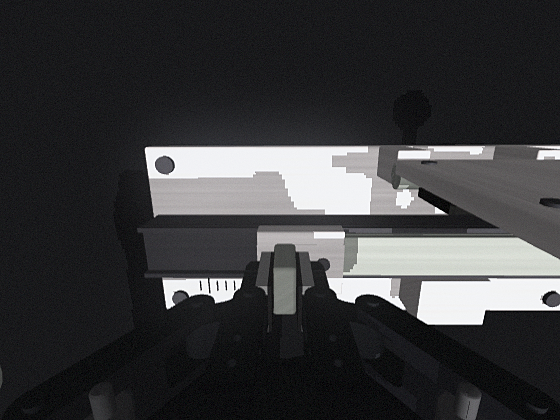

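The stop is blocked at y=0.0847 under 18 N, so the bar is snug; this matches the jig estimate (0.590, −0.0243). Releasing, rising, then measuring the knob.

```bash
python3 -m handwheel '[[0.035,[0,-0.003,0],[0,0,0]],[0.035,[0,0,0],[0,0,0]],[0.035,[0,0,0],[0,0,0]],[0.035,[-0.03,0,0],[0,0,0]],[0.035,[-0.04,0,0],[0,0,0]],[0.035,[-0.04,0,0],[0,0,0]],[0.0,[-0.04,0,0],[0,0,0]],[0.0,[-0.02,0,0],[0,0,0]],[0.0,[0,0,0],[0,0,0]],[0.0,[0,0,0],[0,0,0]]]'
python3 - <<'E'
from h import *
o=ctrl.get_obs();print(o['tool_pos'].round(4),o['contact_force'].round(1),R.from_rotvec(o['tool_rot']).as_matrix().round(3).tolist())
cw=cam('wrist',o);cs=cam('scene')
im=ctrl.get_image('wrist'); cv2.imwrite('pics/w8.png',im[:,:,::-1])
s=ctrl.get_image('scene'); crop(s,265,180,370,280,6,'pics/s8.png')
a=ctrl.look_for('plate_knob','wrist'); t={}
for c,k in (('wrist',cw),('scene',cs)):
    for d in ctrl.tip_of('plate_knob',c)[:2]: print(c,d['score'],d['centre'][::-1]); t.setdefault(c,d['centre'][::-1])
if len(t)==2: print(tri(cw,t['wrist'],cs,t['scene']))
for th in (1.4,1.5,1.6,1.7):
    P=[.590+.05-.07*np.cos(th)+.038*np.sin(th),-.0243,.05+.07*np.sin(th)+.038*np.cos(th)]
    print(th,np.round(P,4),proj(cw,P).round(1),proj(cs,P).round(1))
E
```

```text
t: 8.37
tool_pos: [0.5933, 0.082, 0.2417]
tool_rot: [-2.217, 0.019, 2.209]
contact_force: [-0.0, -0.8, -0.7]
opening: -0.0
[0.5933 0.082  0.2417] [-0.  -0.8 -0.7] [[0.004, -0.017, -1.0], [-0.0, -1.0, 0.017], [-1.0, 0.0, -0.004]]
wrist 0.6 [407.8, 110.9]
scene 0.7 [330.8, 242.0]
scene 0.58 [253.1, 342.6]
[ 0.67860849 -0.02503005  0.11797573]
1.4 [ 0.6655 -0.0243  0.1254] [[408.1 124.8]] [[327.6 238.1]]
1.5 [ 0.673  -0.0243  0.1225] [[407.6 115.7]] [[329.4 240. ]]
1.6 [ 0.68   -0.0243  0.1189] [[406.8 107.1]] [[331.1 241.9]]
1.7 [ 0.6867 -0.0243  0.1145] [[405.6  99.2]] [[332.7 243.8]]
```

View pics/w8.png

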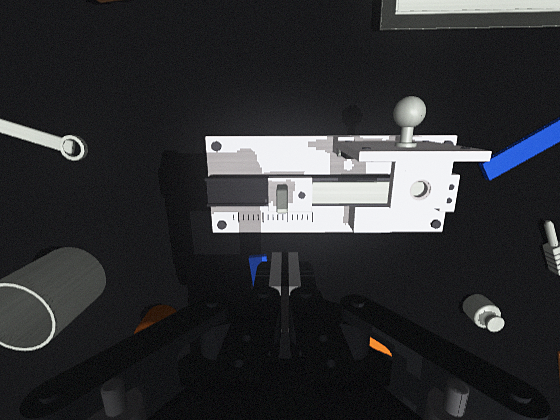

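View pics/s8.png

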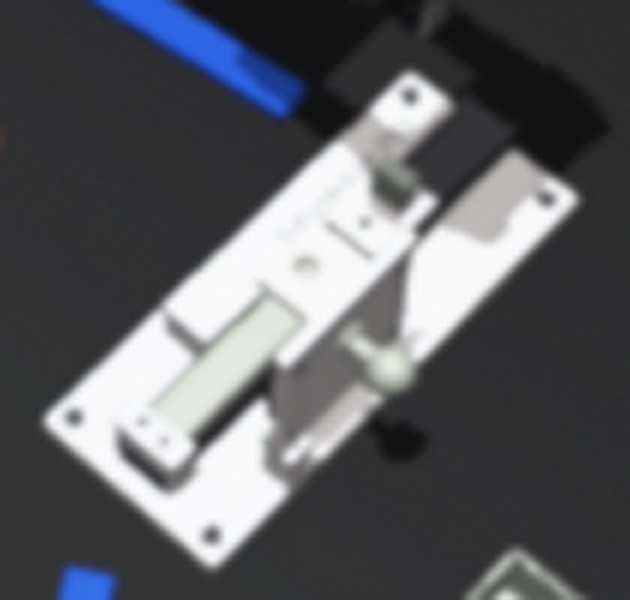

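The knob fits θ≈1.56, at (0.677, −0.0245, 0.120) in wrist and scene. Going behind it with the fingers shut.

```bash
python3 -m handwheel '[[0.0,[0,0.02,-0.03],[0,0,0]],[0.0,[0,0.025,-0.03],[0,0,0]],[0.0,[0,0.03,-0.025],[0,0,0]],[0.0,[0,0.03,-0.025],[0,0,0]],[0.0,[0,0.0,-0.013],[0,0,0]],[0.0,[0.03,0,0],[0,0,0]],[0.0,[0.035,0,0],[0,0,0]],[0.0,[0.035,0,0],[0,0,0]],[0.0,[0.03,0,0],[0,0,0]],[0.0,[0,0,0],[0,0,0]]]'
python3 - <<'E'
from h import *
o=ctrl.get_obs();print(o['tool_pos'].round(4),o['contact_force'].round(1))
im=ctrl.get_image('wrist'); cv2.imwrite('pics/w9.png',im[:,:,::-1])
s=ctrl.get_image('scene'); crop(s,250,150,390,290,4,'pics/s9.png')
E
```

```text
t: 9.45
tool_pos: [0.7076, -0.0237, 0.0984]
tool_rot: [-2.193, 0.015, 2.231]
contact_force: [-1.9, -0.5, -2.3]
opening: 0.0001
[ 0.7076 -0.0237  0.0984] [-1.9 -0.5 -2.3]
```

View pics/w9.png

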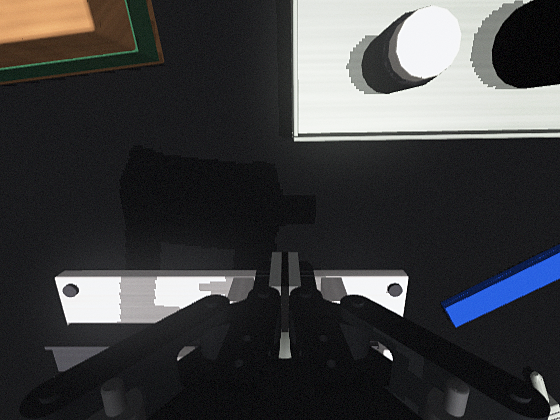

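View pics/s9.png

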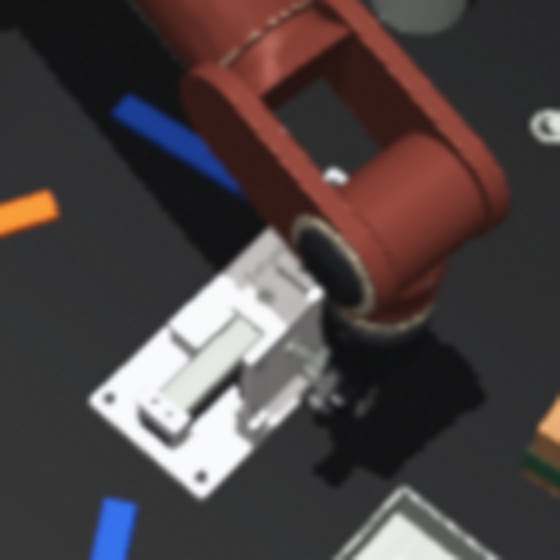

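```bash
python3 -m handwheel '[[0.0,[-0.012,0,0.002],[0,0,0]],[0.0,[0,0,0.007],[0,0,0]],[0.0,[0,0,0.008],[0,0,0]],[0.0,[0,0,0.008],[0,0,0]],[0.0,[0,0,0.008],[0,0,0]],[0.0,[0,0,0.008],[0,0,0]],[0.0,[0,0,0.006],[0,0,0]],[0.0,[0,0,0],[0,0,0]]]'
python3 - <<'E'
from h import *
o=ctrl.get_obs();print(o['tool_pos'].round(4),o['contact_force'].round(1))
s=ctrl.get_image('scene'); crop(s,250,150,390,290,4,'pics/s10.png')
E
```

```text
t: 10.22
tool_pos: [0.6746, -0.0242, 0.1349]
tool_rot: [-2.242, 0.02, 2.186]
contact_force: [6.2, 1.2, 22.6]
opening: -0.0002
[ 0.6746 -0.0242  0.1349] [ 6.2  1.2 22.6]
```

View pics/s10.png

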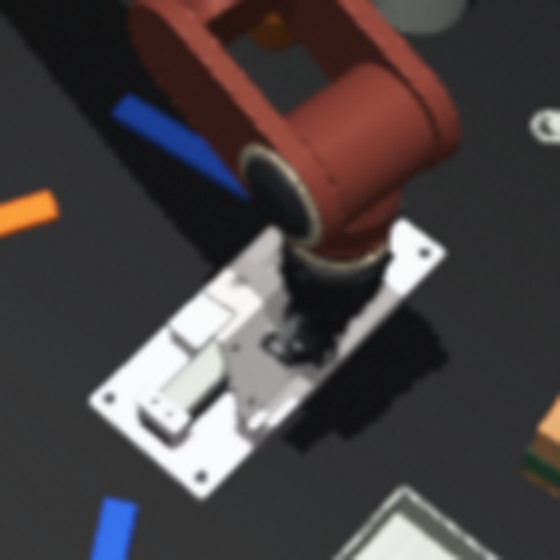

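```bash
python3 - <<'E'
from h import *
s=ctrl.get_image('wrist'); cv2.imwrite('pics/w11.png',s[:,:,::-1])
s=ctrl.get_image('top'); crop(s,190,60,330,200,4,'pics/t11.png')
o=ctrl.get_obs();print(o['tool_pos'].round(4),o['contact_force'].round(1),o['wrist_torque'].round(2),np.abs(o['dq']).max())
E
```

```text
[ 0.675  -0.0242  0.1348] [ 6.   1.4 23.1] [ 0.17 -0.82  0.03] 0.003659343301127061
```

View pics/w11.png

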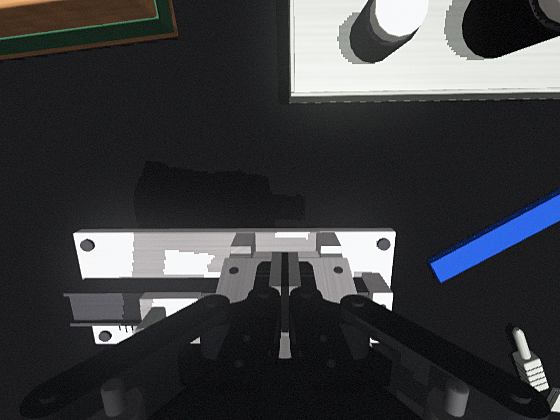

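View pics/t11.png

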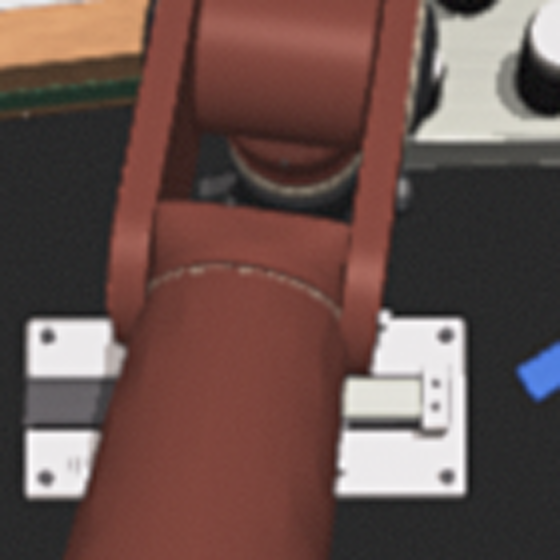

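The tips rode up onto the knob (tool lifted to 0.135 with 23 N upward). Backing up and away, then re-measuring.

```bash
python3 -m handwheel '[[0.0,[-0.03,0,0],[0,0,0]],[0.0,[-0.03,0,-0.01],[0,0,0]],[0.0,[-0.03,0,-0.03],[0,0,0]],[0.0,[0,0,-0.015],[0,0,0]],[0.0,[0,0,0],[0,0,0]],[0.0,[0,0,0],[0,0,0]]]'
python3 - <<'E'
from h import *
o=ctrl.get_obs();print(o['tool_pos'].round(4),o['contact_force'].round(1),R.from_rotvec(o['tool_rot']).as_matrix().round(3).tolist())
cw=cam('wrist',o);cs=cam('scene');ct=cam('top')
s=ctrl.get_image('wrist'); cv2.imwrite('pics/w12.png',s[:,:,::-1])
s=ctrl.get_image('scene'); crop(s,250,150,390,290,4,'pics/s12.png')
s=ctrl.get_image('top'); crop(s,190,60,330,200,4,'pics/t12.png')
for th in (1.0,1.2,1.3,1.4,1.5,1.6,1.7,1.8):
    P=[.590+.05-.07*np.cos(th)+.038*np.sin(th),-.0243,.05+.07*np.sin(th)+.038*np.cos(th)]
    print(th,np.round(P,4),proj(cw,P).round(1),((proj(cs,P)-[250,150])*4).round(0),((proj(ct,P)-[190,60])*4).round(0))
E
```

```text
t: 10.87
tool_pos: [0.721, -0.0245, 0.212]
tool_rot: [-2.214, 0.018, 2.213]
contact_force: [-0.6, -0.6, -1.5]
opening: -0.0002
[ 0.721  -0.0245  0.212 ] [-0.6 -0.6 -1.5] [[0.001, -0.016, -1.0], [-0.0, -1.0, 0.016], [-1.0, 0.0, -0.001]]
1.0 [ 0.6342 -0.0243  0.1294] [[285.2 312.3]] [[279. 325.]] [[309. 298.]]
1.2 [ 0.6501 -0.0243  0.129 ] [[284.9 296.5]] [[295. 338.]] [[308. 274.]]
1.3 [ 0.6579 -0.0243  0.1276] [[284.8 287.7]] [[303. 345.]] [[308. 263.]]
1.4 [ 0.6655 -0.0243  0.1254] [[284.7 278.7]] [[310. 352.]] [[308. 252.]]
1.5 [ 0.673  -0.0243  0.1225] [[284.5 269.5]] [[318. 360.]] [[308. 243.]]
1.6 [ 0.68   -0.0243  0.1189] [[284.4 260.3]] [[324. 368.]] [[308. 234.]]
1.7 [ 0.6867 -0.0243  0.1145] [[284.3 251.3]] [[331. 375.]] [[308. 226.]]
1.8 [ 0.6929 -0.0243  0.1095] [[284.2 242.7]] [[336. 383.]] [[308. 219.]]
```

View pics/s12.png

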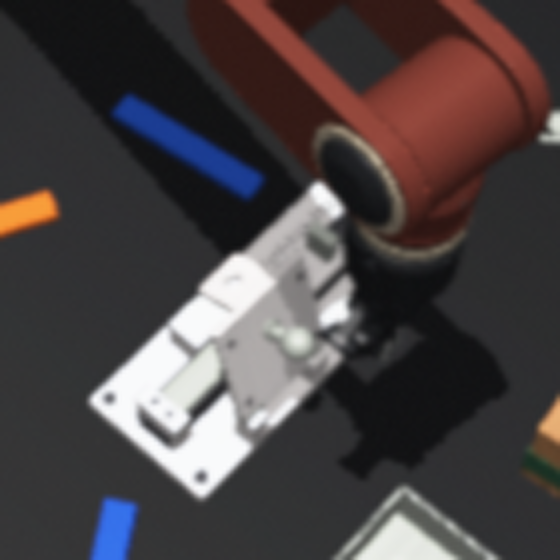

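View pics/w12.png

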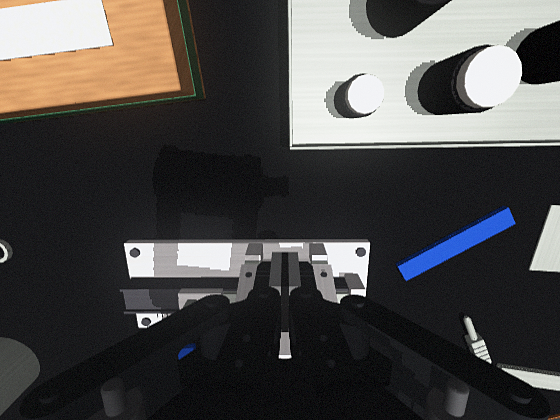

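The knob is now at scene crop (299,341), so θ≈1.25. I'll go down lower behind it and push again.

```bash
python3 -m handwheel '[[0.0,[0.035,0,0],[0,0,0]],[0.0,[0.04,0,0],[0,0,0]],[0.0,[0.04,0,0],[0,0,0]],[0.0,[0,0,0.01],[0,0,0]],[0.0,[0,0,0.01],[0,0,0]],[0.0,[0,0,0],[0,0,0]]]'
python3 -m handwheel '[[0.0,[0,0,0.008],[0,0,0]],[0.0,[0,0,0.008],[0,0,0]],[0.0,[0,0,0.008],[0,0,0]],[0.0,[0,0,0.008],[0,0,0]],[0.0,[0,0,0.008],[0,0,0]]]'
python3 - <<'E'
from h import *
s=ctrl.get_image('scene'); crop(s,250,150,390,290,4,'pics/s13.png')
o=ctrl.get_obs();print(o['tool_pos'].round(4),o['contact_force'].round(1),o['wrist_torque'].round(2),np.abs(o['dq']).max())
E
```

```text
t: 11.52
tool_pos: [0.6977, -0.0238, 0.0928]
tool_rot: [-2.206, 0.017, 2.22]
contact_force: [0.8, 0.3, 0.0]
opening: 0.0001
t: 11.93
tool_pos: [0.6611, -0.0236, 0.097]
tool_rot: [-2.216, 0.018, 2.212]
contact_force: [1.3, -0.5, 0.3]
opening: 0.0
[ 0.6596 -0.0235  0.0964] [ 0.8  1.2 -0.1] [ 0.07 -0.05  0.01] 0.031207079022898373
```

View pics/s13.png

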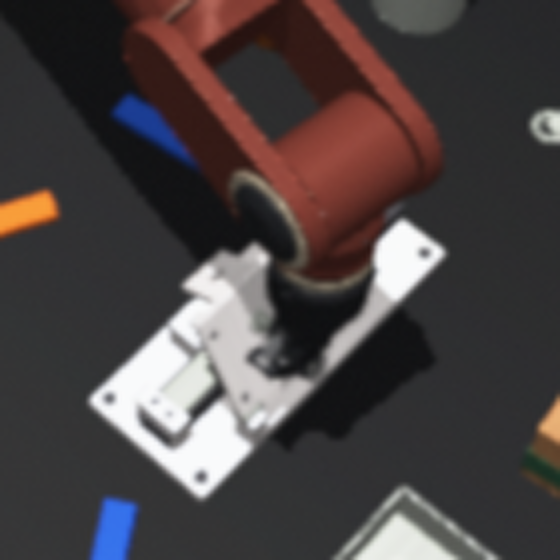

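```bash
python3 -m handwheel '[[0.0,[0,0,0.008],[0,0,0]],[0.0,[-0.003,0,0.008],[0,0,0]],[0.0,[-0.003,0,0.008],[0,0,0]],[0.0,[0,0,0],[0,0,0]],[0.0,[0,0,0],[0,0,0]]]'
python3 - <<'E'
from h import *
s=ctrl.get_image('scene'); crop(s,250,150,390,290,4,'pics/s14.png')
o=ctrl.get_obs();print(o['tool_pos'].round(4),o['contact_force'].round(1),o['wrist_torque'].round(2),np.abs(o['dq']).max())
E
```

```text
t: 12.4
tool_pos: [0.6371, -0.0232, 0.1025]
tool_rot: [-2.214, 0.018, 2.213]
contact_force: [0.4, -0.5, -0.4]
opening: -0.0002
[ 0.6374 -0.0232  0.1024] [-0.  -0.  -0.2] [ 0.02 -0.07 -0.03] 0.010799034671555964
```

View pics/s14.png

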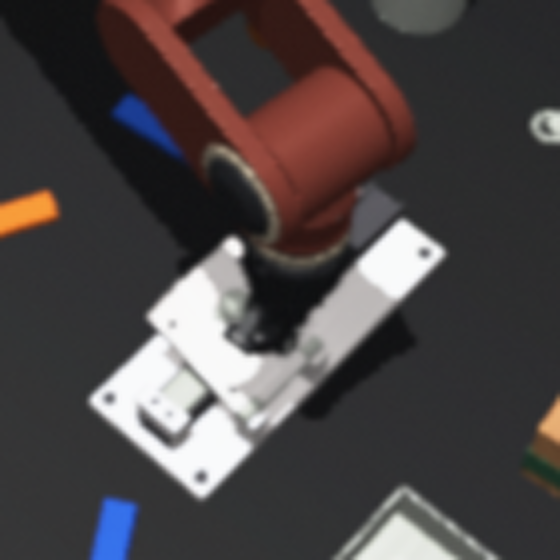

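The plate has dropped towards shut. Rising to check it from above.

```bash
python3 -m handwheel '[[0.0,[-0.035,0,0],[0,0,0]],[0.0,[-0.035,0,0],[0,0,0]],[0.0,[-0.03,0,0.02],[0,0,0]],[0.0,[0,0,0.03],[0,0,0]],[0.0,[0,0,0.017],[0,0,0]],[0.0,[0,0,0],[0,0,0]],[0.0,[0,0,0],[0,0,0]],[0.0,[0,0,0],[0,0,0]]]'
python3 - <<'E'
from h import *
o=ctrl.get_obs();print(o['tool_pos'].round(4),o['contact_force'].round(1),R.from_rotvec(o['tool_rot']).as_matrix().round(3).tolist())
cw=cam('wrist',o);cs=cam('scene');ct=cam('top')
s=ctrl.get_image('wrist'); cv2.imwrite('pics/w15.png',s[:,:,::-1])
s=ctrl.get_image('scene'); crop(s,250,150,390,290,4,'pics/s15.png')
for th in (0,.03,.06,.1,.2):
    P=[.590+.05-.07*np.cos(th)+.038*np.sin(th),-.0243,.05+.07*np.sin(th)+.038*np.cos(th)]
    print(th,np.round(P,4),proj(cw,P).round(1),((proj(cs,P)-[250,150])*4).round(0))
E
```

```text
t: 13.12
tool_pos: [0.5709, -0.0222, 0.2018]
tool_rot: [-2.214, 0.018, 2.213]
contact_force: [-0.1, -0.3, -0.1]
opening: -0.0003
[ 0.5709 -0.0222  0.2018] [-0.1 -0.3 -0.1] [[0.0, -0.016, -1.0], [0.0, -1.0, 0.016], [-1.0, -0.0, -0.0]]
0 [ 0.57   -0.0243  0.088 ] [[286.3 210. ]] [[215. 302.]]
0.03 [ 0.5712 -0.0243  0.0901] [[286.3 209.4]] [[216. 301.]]
0.06 [ 0.5724 -0.0243  0.0921] [[286.3 208.7]] [[218. 301.]]
0.1 [ 0.5741 -0.0243  0.0948] [[286.3 207.7]] [[219. 301.]]
0.2 [ 0.5789 -0.0243  0.1011] [[286.3 204.3]] [[224. 300.]]
```

View pics/s15.png

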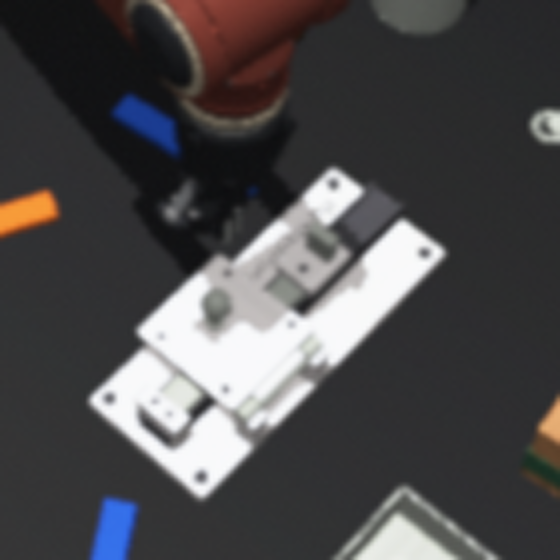

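View pics/w15.png

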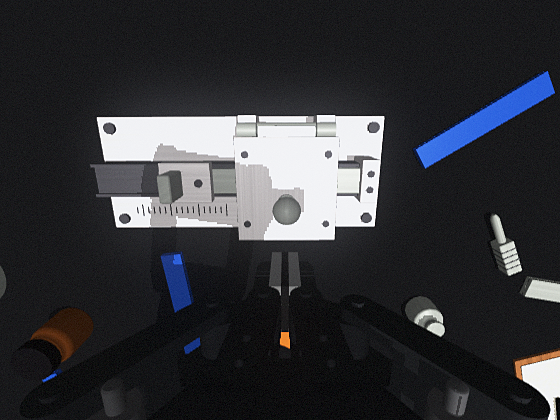

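The knob at wrist (286,210) matches θ≈0, and the bar touches both stops. A short press on the knob will make sure step 2 counts.

```bash
python3 -m handwheel '[[0.0,[0.03,0.001,0],[0,0,0]],[0.0,[0.03,0,0],[0,0,0]],[0.0,[0.03,0,0],[0,0,0]],[0.0,[0.007,0,0],[0,0,0]],[0.0,[0.004,0,0],[0,0,0]],[0.0,[0.0,0,0],[0,0,0]],[0.0,[0.0,0,0],[0,0,0]]]'
python3 -m handwheel '[[0.0,[0.002,0,0],[0,0,0]],[0.0,[0.002,0,0],[0,0,0]],[0.0,[0.0,0,0],[0,0,0]]]'
```

```text
t: 13.8
tool_pos: [0.5711, -0.0232, 0.1015]
tool_rot: [-2.214, 0.018, 2.213]
contact_force: [0.8, -0.1, -1.1]
opening: 0.0002
t: 14.05
tool_pos: [0.5716, -0.0233, 0.1005]
tool_rot: [-2.215, 0.018, 2.212]
contact_force: [-6.8, 1.1, 14.8]
opening: 0.0002
```

```bash
python3 -m handwheel '[[0.0,[0.002,0,-0.001],[0,0,0]],[0.0,[0.001,0,0],[0,0,0]],[0.0,[0.0,0,0],[0,0,0]],[0.0,[0.0,0,0],[0,0,0]]]'
python3 - <<'E'
from h import *
o=ctrl.get_obs();print(o['tool_pos'].round(4),o['contact_force'].round(1),o['wrist_torque'].round(2))
E
```

```text
t: 14.38
tool_pos: [0.5718, -0.0233, 0.1003]
tool_rot: [-2.212, 0.018, 2.216]
contact_force: [-17.4, 1.6, 29.1]
opening: -0.0
[ 0.5718 -0.0233  0.1003] [-17.4   1.6  29.1] [ 0.35  3.08 -0.01]
```

Pressed at 29 N with the tip at z=0.100, right at the knob top for a shut plate. Next the pin: lift and look over it.

```bash
python3 -m handwheel '[[0.0,[-0.035,0,0],[0,0,0]],[0.0,[-0.04,0,0],[0,0,0]],[0.05,[-0.04,0,0],[0,0,0]],[0.05,[0,0.038,0.015],[0,0,0]],[0.05,[0,0.038,0.015],[0,0,0]],[0.05,[0,0.038,0.015],[0,0,0]],[0.05,[0,0.038,0.015],[0,0,0]],[0.05,[0,0.038,0.015],[0,0,0]],[0.05,[0,0.038,0.015],[0,0,0]],[0.05,[0,0.038,0.015],[0,0,0]]]'
python3 -m handwheel '[[0.05,[0,0.009,0.0],[-7,0,0]],[0.05,[0,0,0],[-7,0,0]],[0.05,[0,0,0],[-7,0,0]],[0.05,[0,0,0],[-7,0,0]],[0.05,[0,0,0],[0,0,0]],[0.05,[0,0,0],[0,0,0]],[0.05,[0,0,0],[0,0,0]]]'
python3 - <<'E'
from h import *
o=ctrl.get_obs();print(o['tool_pos'].round(4),np.abs(o['dq']).max(),R.from_rotvec(o['tool_rot']).as_matrix().round(3).tolist())
cw=cam('wrist',o); s=ctrl.get_image('wrist'); cv2.imwrite('pics/w16.png',s[:,:,::-1])
for n in ('pin_head','pin_tip'):
    for d in ctrl.tip_of(n,'wrist')[:2]:
        v,u=d['centre']; print(n,round(d['score'],2),(u,v),atz(cw,(u,v),.009).round(4))
for d in ctrl.silhouettes('pin_head','wrist')[:1]:
    m=d['mask']; print(d['score'],d['box']); ys,xs=np.nonzero(m); crop(s,max(0,xs.min()-15),max(0,ys.min()-15),xs.max()+15,ys.max()+15,6,'pics/w16p.png'); print(xs.min()-15,ys.min()-15)
E
```

```text
t: 15.22
tool_pos: [0.4613, -0.2893, 0.2095]
tool_rot: [-2.215, 0.018, 2.213]
contact_force: [0.1, 0.7, -0.1]
opening: 0.0496
t: 15.8
tool_pos: [0.4621, -0.2964, 0.2091]
tool_rot: [1.959, 0.469, -1.959]
contact_force: [0.5, 0.0, -0.8]
opening: 0.0498
[ 0.4621 -0.2964  0.2091] 0.011551308637385066 [[0.0, 0.453, -0.891], [-0.0, -0.891, -0.453], [-1.0, 0.0, -0.0]]
pin_head 0.91 (291.5, 170.8) [ 0.4853 -0.2945  0.009 ]
pin_tip 0.67 (295.9, 122.5) [ 0.5355 -0.274   0.009 ]
0.9 [292.6, 154.4, 13.7, 69.3]
270 104
```

View pics/w16.png

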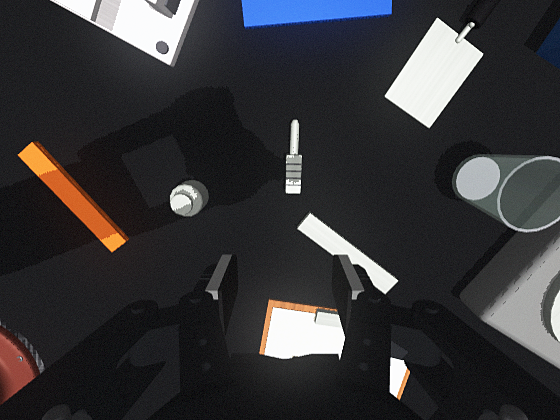

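View pics/w16p.png

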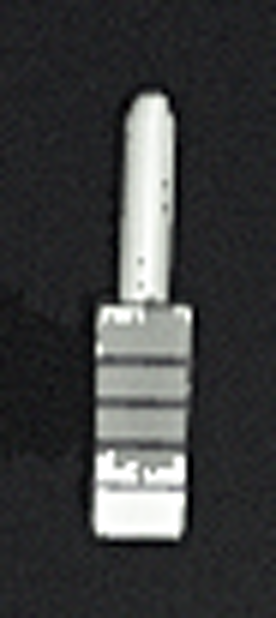

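This is the pin (ribbed square head at (293,175), shaft up to (295,121)). The only similar things nearby, the weight at (187,198) and the white spare bar at (347,252), have no shaft. Working out the grasp.

```bash
python3 - <<'E'
from h import *
o=ctrl.get_obs();cw=cam('wrist',o); f=lambda x,y,z: atz(cw,(270+x/6-.4,104+y/6-.4),z)
bl,br,fl,fr=f(92,538,.018),f(186,538,.018),f(95,305,.018),f(190,305,.018)
b=(bl+br)/2; fr_=(fl+fr)/2; t=f(150,95,.011)
print(b.round(4),fr_.round(4),t.round(4),np.linalg.norm(fr_-b),np.linalg.norm(br-bl))
d=fr_-b; print('yaw head',np.degrees(np.arctan2(d[1],d[0]))); d2=t-b; print('yaw tip',np.degrees(np.arctan2(d2[1],d2[0])),np.linalg.norm(d2))
M=R.from_rotvec(o['tool_rot']).as_matrix(); print('tool -z yaw',np.degrees(np.arctan2(-M[1,2],-M[0,2])))
c=(b+fr_)/2; u=d2/np.linalg.norm(d2); g=c-u*.004
print('centre',c.round(4),'grip',g.round(4)); w=g-o['tool_pos']; print('tool delta',(M.T@w).round(4))
E
```

```text
[ 0.4638 -0.3069  0.018 ] [ 0.5036 -0.2869  0.018 ] [ 0.5375 -0.2709  0.011 ] 0.04456728705839945 0.018245663878605645
yaw head 26.71760270204242
yaw tip 26.008486092721608 0.08236886202525452
tool -z yaw 27.0486285344007
centre [ 0.4837 -0.2969  0.018 ] grip [ 0.4801 -0.2986  0.0183]
tool delta [ 0.1907  0.0103 -0.015 ]
```

```bash
python3 -m handwheel '[[0.038,[0,0.005,-0.008],[0.6,0,0]],[0.038,[0.035,0.005,-0.007],[0,0,0]],[0.038,[0.04,0,0],[0,0,0]],[0.038,[0.04,0,0],[0,0,0]],[0.038,[0.035,0,0],[0,0,0]],[0.038,[0,0,0],[0,0,0]],[0.038,[0,0,0],[0,0,0]],[0.038,[0,0,0],[0,0,0]]]'
python3 - <<'E'
from h import *
o=ctrl.get_obs();print(o['tool_pos'].round(4),np.abs(o['dq']).max())
M=R.from_rotvec(o['tool_rot']).as_matrix(); w=np.array([.4801,-.2986,.003])-o['tool_pos']; print('tool delta',(M.T@w).round(4),'yaw',np.degrees(np.arctan2(-M[1,2],-M[0,2])))
s=ctrl.get_image('wrist'); cv2.imwrite('pics/w17.png',s[:,:,::-1])
E
```

```text
t: 16.67
tool_pos: [0.4813, -0.2996, 0.0612]
tool_rot: [1.965, 0.459, -1.961]
contact_force: [0.9, 0.2, 0.7]
opening: 0.0379
[ 0.4813 -0.2996  0.0612] 0.030414991749652027
tool delta [ 0.0582 -0.0016  0.0007] yaw 26.473829436086884
```

View pics/w17.png

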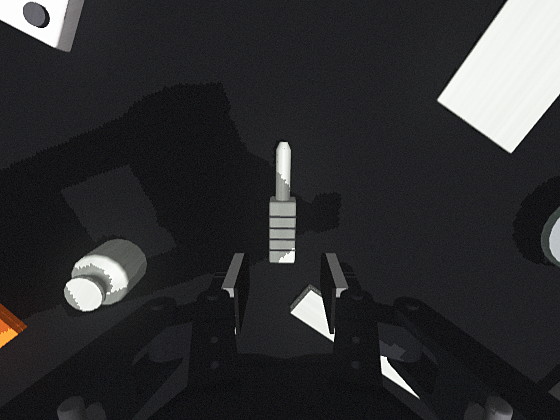

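```bash
python3 - <<'E'
from h import *
o=ctrl.get_obs();cw=cam('wrist',o);M=R.from_rotvec(o['tool_rot']).as_matrix()
for uv in ((290,308),(312,286),(340,312)): print(uv,(M.T@(atz(cw,uv,.009)-o['tool_pos'])).round(4))
E
```

```text
(290, 308) [0.0532 0.0049 0.0624]
(312, 286) [0.0533 0.0214 0.0432]
(340, 312) [0.0534 0.0438 0.0661]
```

Spare bar is at least 32 mm clear of the finger. Descending and gripping.

```bash
python3 -m handwheel '[[0.038,[0.03,-0.001,0],[0,0,0]],[0.038,[0.02,0,0],[0,0,0]],[0.038,[0.006,0,0],[0,0,0]],[0.038,[0,0,0],[0,0,0]],[0.038,[0,0,0],[0,0,0]],[0.0,[0,0,0],[0,0,0]],[0.0,[0,0,0],[0,0,0]],[0.0,[0,0,0],[0,0,0]],[0.0,[0,0,0],[0,0,0]],[0.0,[0,0,0],[0,0,0]]]' 60
python3 - <<'E'
from h import *
o=ctrl.get_obs();print(o['tool_pos'].round(4),o['contact_force'].round(1),np.abs(o['dq']).max())
s=ctrl.get_image('wrist'); cv2.imwrite('pics/w18.png',s[:,:,::-1])
E
```

```text
t: 17.55
tool_pos: [0.481, -0.299, 0.0057]
tool_rot: [1.966, 0.459, -1.96]
contact_force: [-0.1, 1.1, 6.2]
opening: 0.0165
[ 0.481  -0.299   0.0057] [-0.1  1.1  6.2] 0.0021889567228931726
```

View pics/w18.png

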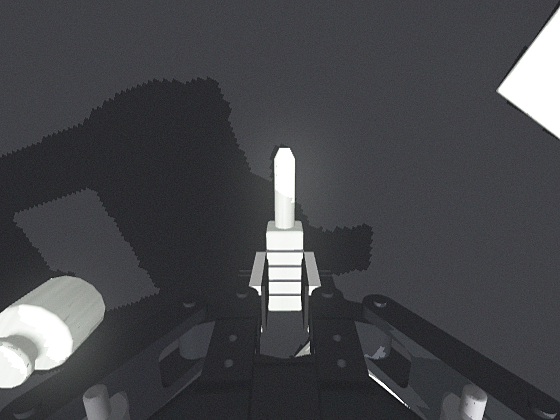

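The head is gripped (opening 16.5 mm) and the shaft points straight ahead at (285,150). Lifting, turning to the jig's heading and moving to the front of the jig.

```bash
python3 -m handwheel '[[0.0,[-0.03,0,0],[0,0,0]],[0.0,[-0.04,0,0],[0,0,0]],[0.0,[-0.04,0,0],[0,0,0]],[0.0,[0,0,0],[6.8,0,0]],[0.0,[0,0,0],[6.8,0,0]],[0.0,[0,0,0],[6.8,0,0]],[0.0,[0,0,0],[6.8,0,0]],[0.0,[0,-0.03,0.004],[0,0,0]],[0.0,[0,-0.035,0.005],[0,0,0]],[0.0,[0,-0.038,0.005],[0,0,0]]]'
python3 -m handwheel '[[0.0,[0,-0.04,0.006],[0,0,0]],[0.0,[0,-0.04,0.006],[0,0,0]],[0.0,[0,-0.04,0.006],[0,0,0]],[0.0,[0,-0.033,0.005],[0,0,0]],[0.0,[0,-0.02,0.002],[0,0,0]],[0.0,[0,0,0],[0,0,0]],[0.0,[0,0,0],[0,0,0]],[0.0,[0,0,0],[0,0,0]],[0.0,[0,0,0],[0,0,0]]]'
python3 - <<'E'
from h import *
o=ctrl.get_obs();print(o['tool_pos'].round(4),o['contact_force'].round(1),np.abs(o['dq']).max())
M=R.from_rotvec(o['tool_rot']).as_matrix();print('yaw',np.degrees(np.arctan2(-M[1,2],-M[0,2])))
s=ctrl.get_image('wrist'); cv2.imwrite('pics/w19.png',s[:,:,::-1])
cw=cam('wrist',o)
for n in ('pin_head','pin_tip','lock_hole'):
    for d in ctrl.tip_of(n,'wrist')[:1]: print(n,d['score'],d['centre'][::-1])
z=o['tool_pos'][2]+.0033
for s_ in (.0033,.0253,.0633): 
    P=o['tool_pos']-M[:,2]*s_; P[2]=z; print(proj(cw,P).round(1))
J=np.radians(-.7); ex=np.array([np.cos(J),np.sin(J)]); ey=np.array([-ex[1],ex[0]])
for x,y,zz in ((-.063,-.101,.014),(-.063,.209,.014),(.063,-.101,.014),(.063,.209,.014)):
    w=np.array([.590,-.0243])+x*ex+y*ey; print('corner',proj(cw,[w[0],w[1],zz]).round(1))
E
```

```text
t: 18.43
tool_pos: [0.4665, -0.1942, 0.1135]
tool_rot: [-2.215, 0.017, 2.213]
contact_force: [0.2, 0.5, -0.6]
opening: 0.0166
t: 19.18
tool_pos: [0.4441, -0.0221, 0.1133]
tool_rot: [-2.215, 0.016, 2.214]
contact_force: [-0.2, -0.0, -0.7]
opening: 0.0163
[ 0.4441 -0.0221  0.1133] [-0.2 -0.  -0.7] 0.0064865264291298665
yaw -0.7867113064434941
pin_head 0.76 [284.8, 263.1]
pin_tip 0.6 [282.3, 150.2]
lock_hole 0.96 [284.5, 92.6]
[[283.6 264.8]]
[[283.6 225.2]]
[[283.6 148.1]]
corner [[413.6 112.2]]
corner [[ 16.7 112.5]]
corner [[437.7 -90.3]]
corner [[-33.8 -89.9]]
```

View pics/w19.png

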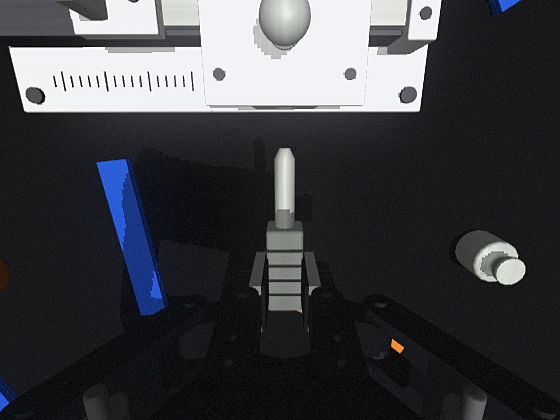

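The projections match the picture: shaft tip (284,149), plate centre about 284.5, knob 285, lock_hole 284.5, and the edges are level. Lateral alignment and heading are good. Descending to bore height.

```bash
python3 -m handwheel '[[0.0,[0.03,0,0],[0,0,0]],[0.0,[0.03,0,0],[0,0,0]],[0.0,[0.02,0,0],[0,0,0]],[0.0,[0.0065,0,0],[0,0,0]],[0.0,[0,0,0],[0,0,0]],[0.0,[0,0,0],[0,0,0]],[0.0,[0,0,0],[0,0,0]],[0.0,[0,0,0],[0,0,0]]]'
python3 - <<'E'
from h import *
o=ctrl.get_obs();print(o['tool_pos'].round(4),o['contact_force'].round(1),np.abs(o['dq']).max(),R.from_rotvec(o['tool_rot']).as_matrix().round(4).tolist())
s=ctrl.get_image('wrist'); cv2.imwrite('pics/w20.png',s[:,:,::-1])
s=ctrl.get_image('scene'); crop(s,230,170,370,280,5,'pics/s20.png')
E
```

```text
t: 20.05
tool_pos: [0.4454, -0.0216, 0.0284]
tool_rot: [-2.219, 0.015, 2.212]
contact_force: [-0.4, -1.0, -1.4]
opening: 0.0165
[ 0.4454 -0.0216  0.0284] [-0.4 -1.  -1.4] 0.0061130595668950054 [[0.0035, -0.0125, -0.9999], [-0.0008, -0.9999, 0.0125], [-1.0, 0.0007, -0.0035]]
```

View pics/w20.png

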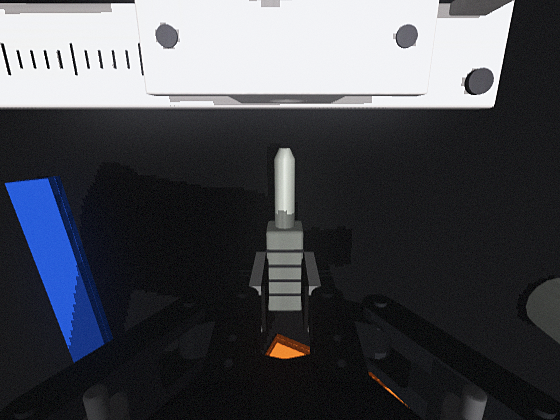

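View pics/s20.png

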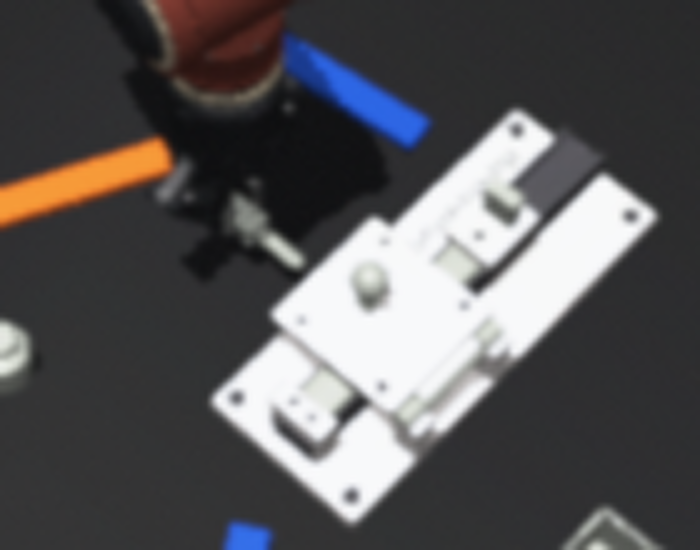

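```bash
python3 - <<'E'
import cv2
im=cv2.imread('pics/w20.png'); cv2.imwrite('pics/w20c.png',cv2.resize(im[0:170,130:450],None,fx=2.5,fy=2.5,interpolation=cv2.INTER_CUBIC))
E
```

```text
(no output)
```

View pics/w20c.png

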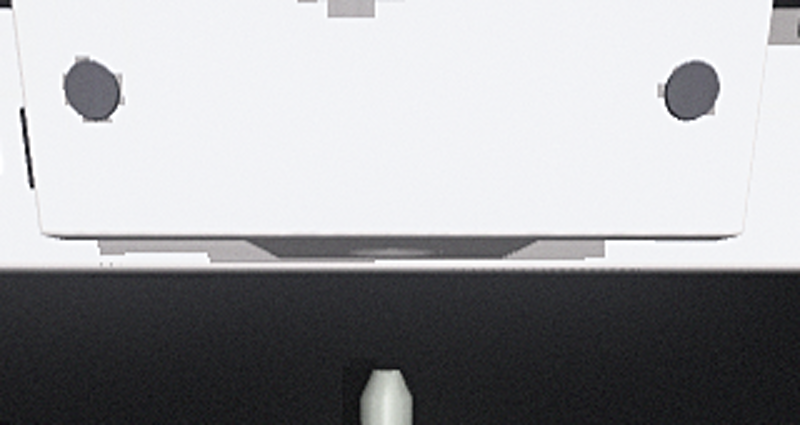

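The plate and flange centre is 0.9 mm to the tool's +y side of the pin, and the pin is 1.7 mm high. Correcting both and advancing into the flange.

```bash
python3 -m handwheel '[[0.0,[0.0017,0.0009,0],[0,0,0]],[0.0,[0,0,-0.006],[0,0,0]],[0.0,[0,0,-0.006],[0,0,0]],[0.0,[0,0,-0.006],[0,0,0]],[0.0,[0,0,-0.005],[0,0,0]],[0.0,[0,0,-0.003],[0,0,0]],[0.0,[0,0,0],[0,0,0]],[0.0,[0,0,0],[0,0,0]]]'
python3 - <<'E'
from h import *
o=ctrl.get_obs();print(o['tool_pos'].round(4),o['contact_force'].round(1),o['wrist_torque'].round(2))
s=ctrl.get_image('wrist'); crop(s,130,0,450,240,2.5,'pics/w21.png')
E
```

```text
t: 20.82
tool_pos: [0.4699, -0.0224, 0.0247]
tool_rot: [-2.215, 0.014, 2.216]
contact_force: [0.4, 0.3, -0.8]
opening: 0.016
[ 0.4699 -0.0224  0.0247] [ 0.4  0.3 -0.8] [ 0.03 -0.01 -0.  ]
```

View pics/w21.png

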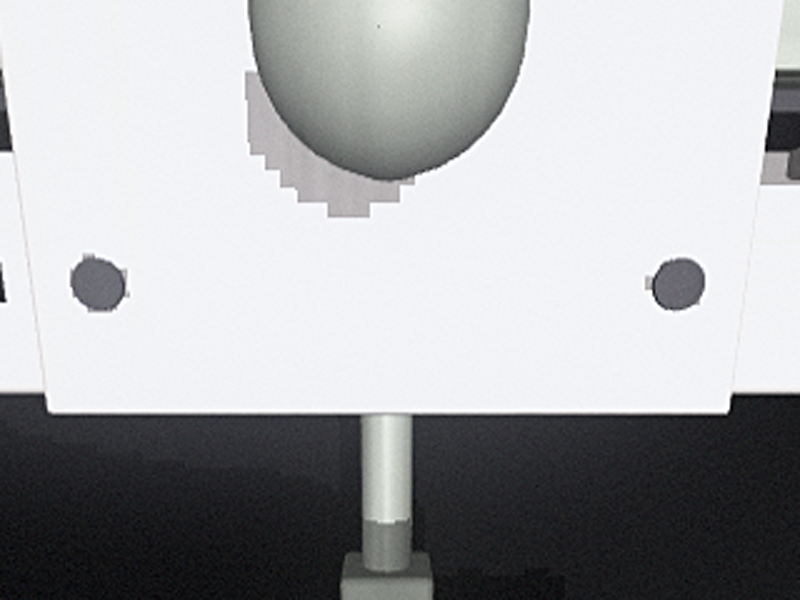

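```bash
python3 -m handwheel '[[0.0,[-0.0015,0.0003,0],[0,0,0]],[0.0,[0,0,-0.004],[0,0,0]],[0.0,[0,0,-0.004],[0,0,0]],[0.0,[0,0,-0.004],[0,0,0]],[0.0,[0,0,0],[0,0,0]],[0.0,[0,0,0],[0,0,0]]]'
```

```text
t: 21.37
tool_pos: [0.4821, -0.0229, 0.0264]
tool_rot: [-2.215, 0.014, 2.215]
contact_force: [-0.7, 0.9, -0.4]
opening: 0.0161
```

```bash
python3 -m handwheel '[[0.0,[0,0,-0.005],[0,0,0]],[0.0,[0,0,-0.005],[0,0,0]],[0.0,[0,0,-0.005],[0,0,0]],[0.0,[0,0,-0.004],[0,0,0]],[0.0,[0,0,0],[0,0,0]],[0.0,[0,0,0],[0,0,0]]]'
python3 - <<'E'
from h import *
o=ctrl.get_obs();print(o['tool_pos'].round(4),o['contact_force'].round(1),o['wrist_torque'].round(2))
s=ctrl.get_image('wrist'); crop(s,130,0,450,240,2.5,'pics/w22.png')
E
```

```text
t: 21.87
tool_pos: [0.501, -0.0231, 0.0263]
tool_rot: [-2.215, 0.014, 2.215]
contact_force: [-0.5, -0.3, -1.4]
opening: 0.016
[ 0.501  -0.0231  0.0263] [-0.5 -0.3 -1.4] [ 0.08  0.02 -0.05]
```

View pics/w22.png

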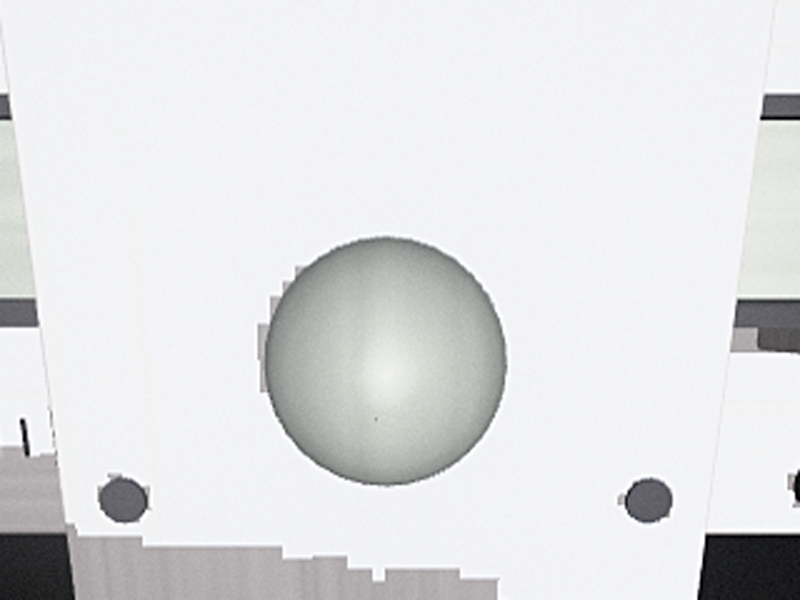

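No force yet. Seating in small steps until the head meets the flange.

```bash
python3 -m handwheel '[[0.0,[0,0,-0.002],[0,0,0]],[0.0,[0,0,-0.002],[0,0,0]],[0.0,[0,0,-0.001],[0,0,0]],[0.0,[0,0,0],[0,0,0]],[0.0,[0,0,0],[0,0,0]]]'
python3 -m handwheel '[[0.0,[0,0,-0.0015],[0,0,0]],[0.0,[0,0,0],[0,0,0]],[0.0,[0,0,0],[0,0,0]]]'
```

```text
t: 22.33
tool_pos: [0.5039, -0.0231, 0.0259]
tool_rot: [-2.209, 0.013, 2.221]
contact_force: [-8.0, 0.0, 4.0]
opening: 0.0163
t: 22.58
tool_pos: [0.504, -0.0231, 0.0258]
tool_rot: [-2.205, 0.013, 2.226]
contact_force: [-13.0, 0.3, 9.2]
opening: 0.016
```

Seated: stopped at x=0.504 with −13 N (0.5047 predicted). Releasing and retreating upward.

```bash
python3 -m handwheel '[[0.0,[0,0,0.0025],[0,0,0]],[0.045,[0,0,0],[0,0,0]],[0.045,[0,0,0],[0,0,0]],[0.045,[0,0,0],[0,0,0]],[0.045,[-0.02,0,0],[0,0,0]],[0.045,[-0.035,0,0],[0,0,0]],[0.045,[-0.04,0,0],[0,0,0]],[0.0,[-0.04,0,0],[0,0,0]],[0.0,[0,0,0],[0,0,0]],[0.0,[0,0,0],[0,0,0]]]'
python3 - <<'E'
from h import *
o=ctrl.get_obs();print(o['tool_pos'].round(4),o['contact_force'].round(1))
cw=cam('wrist',o)
s=ctrl.get_image('wrist'); cv2.imwrite('pics/w23.png',s[:,:,::-1])
s=ctrl.get_image('scene'); crop(s,230,170,370,280,5,'pics/s23.png')
for d in ctrl.tip_of('pin_head','wrist')[:1]: v,u=d['centre']; print(d['score'],(u,v),atz(cw,(u,v),.03).round(4))
P=np.array([.590-.082,-.0233,.03]); print('head expected',proj(cw,P))
print('knob',proj(cw,[.57,-.0243,.088]), [ (d['score'],d['centre'][::-1]) for d in ctrl.tip_of('plate_knob','wrist')[:1]])
E
```

```text
t: 23.42
tool_pos: [0.5075, -0.0236, 0.1655]
tool_rot: [-2.225, 0.015, 2.207]
contact_force: [-0.6, -0.7, -0.3]
opening: 0.0093
[ 0.5075 -0.0236  0.1655] [-0.6 -0.7 -0.3]
0.75 (282.9, 202.8) [ 0.5088 -0.0227  0.03  ]
head expected [[283.48724159 203.53996678]]
knob [[283.6304267 141.3789748]] [(0.57, [284.3, 141.8])]
```

View pics/w23.png

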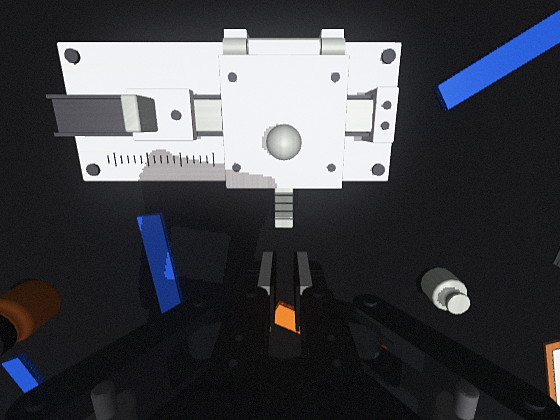

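View pics/s23.png

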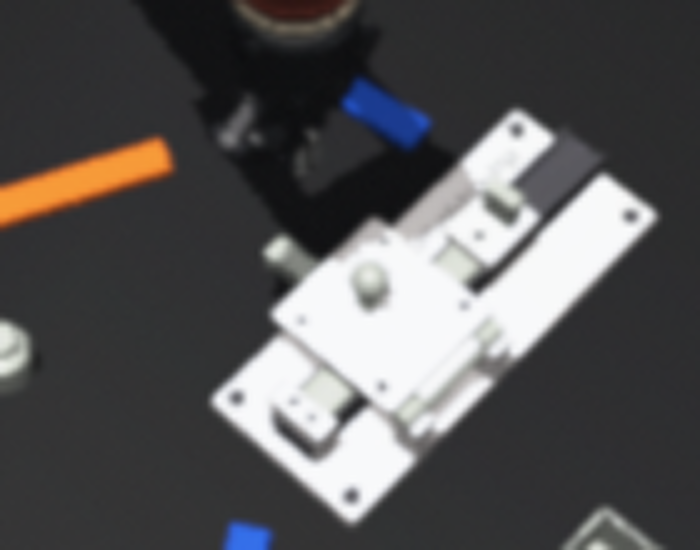

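The pin head is at its home position ((283,203) against (283.5,203.5) expected), the knob is where it should be, and both stops touch the bar. Now the final press on the knob.

```bash
python3 -m handwheel '[[0.0,[0,0,-0.03],[0,0,0]],[0.0,[0,0,-0.0335],[0,0,0]],[0.0,[0.02,0,0],[0,0,0]],[0.0,[0.025,0,0],[0,0,0]],[0.0,[0.012,0,0],[0,0,0]],[0.0,[0.004,0,0],[0,0,0]],[0.0,[0,0,0],[0,0,0]],[0.0,[0,0,0],[0,0,0]],[0.0,[0,0,0],[0,0,0]]]'
```

```text
t: 24.37
tool_pos: [0.5671, -0.0237, 0.1006]
tool_rot: [-2.211, 0.013, 2.219]
contact_force: [-4.9, 1.5, 9.4]
opening: 0.0003
```

```bash
python3 -m handwheel '[[0.0,[-0.006,0,-0.004],[0,0,0]],[0.0,[0,0,0],[0,0,0]],[0.0,[0.007,0,0],[0,0,0]],[0.0,[0.002,0,0],[0,0,0]],[0.0,[0,0,0],[0,0,0]],[0.0,[0,0,0],[0,0,0]]]'
```

```text
t: 24.87
tool_pos: [0.5736, -0.0242, 0.1005]
tool_rot: [-2.218, 0.014, 2.213]
contact_force: [-5.0, 1.1, 17.9]
opening: 0.0004
```

```bash
python3 -m handwheel '[[0.0,[0.002,0,0.001],[0,0,0]],[0.0,[0.001,0,0],[0,0,0]],[0.0,[0,0,0],[0,0,0]],[0.0,[0,0,0],[0,0,0]],[0.0,[0,0,0],[0,0,0]],[0.0,[0,0,0],[0,0,0]]]'
python3 - <<'E'
from h import *
s=ctrl.get_image('wrist'); cv2.imwrite('pics/w24.png',s[:,:,::-1])
s=ctrl.get_image('scene'); crop(s,230,170,370,280,5,'pics/s24.png')
o=ctrl.get_obs();print(o['tool_pos'].round(4),o['contact_force'].round(1),np.abs(o['dq']).max())
E
```

```text
t: 25.37
tool_pos: [0.5737, -0.0242, 0.1003]
tool_rot: [-2.22, 0.014, 2.211]
contact_force: [-8.5, 0.8, 27.9]
opening: -0.0
[ 0.5737 -0.0242  0.1002] [-9.7  1.4 27.1] 0.0014115114081626563
```

View pics/w24.png

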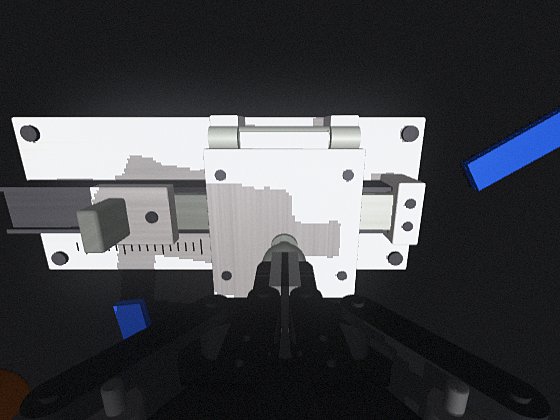

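View pics/s24.png

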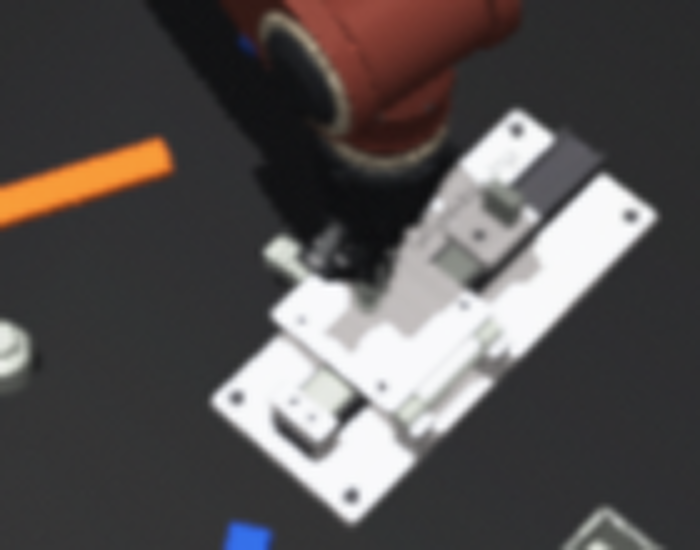

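The press is steady at 27–28 N down on the knob. The plate is flat, the pin head is still in place at scene crop (283,255) and the stops still hold the bar. Handing in.

```bash
python3 - <<'E'
from station import ctrl
print(ctrl.finish_job()); o=ctrl.get_obs(); print(o['t'],o['contact_force'].round(1),o['tool_pos'].round(4))
E
```

```text
the job is handed in; nothing more can be done
None
the job is handed in; nothing more can be done
```

I finished all the steps and handed the job in at about 25.4 s, still pressing the plate's knob down. No verdict was reported.

- **Stop and bar:** I gripped the end stop's tab and slid it in until it stopped moving at y = 0.0847 m, with 18 N building up. In the last pictures the bar touches both stops.
- **Plate:** On the first push the fingers rode up onto the knob, with about 23 N upward on the tool. I backed off, pushed again from lower down, and the plate fell shut. A short press of about 29 N met the knob at z = 0.100 m; a fully shut plate puts its top at 0.101 m.
- **Pin:** It went in without resistance until the head met the flange at 13 N, within 1 mm of the predicted position. After I let go, the head was within 1 px of its expected home position in the wrist image.
- **Final hold:** Just before hand-in the force on the tool was 27–28 N vertically and about 10 N sideways along x, and it was steady.
- **Not checked directly:** I could not measure the squeeze between plate and bar, only the force at the wrist. I did not re-measure the bystanders; nothing I saw suggested contact, and the closest was the spare bar, about 30 mm clear by my estimate.
- **Disagreement:** My early position estimates from the three cameras differed by up to about 13 mm. The largest part came from a wrist picture taken before the arm had settled. Settled pictures agreed to about 5 mm, and the contact positions above confirmed the estimate I used.

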